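# Find the bent roller by rolling it on the glass flat, refit the true one in the tube mixer

### The arm

A 7-joint arm with a two-finger parallel gripper is mounted at the origin on the work surface. World frame = base frame: x ahead of the robot, y to its left, z up, the work surface at z = 0. Lengths are in m, angles in rad, forces in N, time in s.
With the tool pointing down it reaches from about 0.35 to 0.9 m from the base axis. Payload 8.1 kg.
Tool frame: the origin (TCP) lies on the centre line of the jaws, within the pads' length; the fingertips stand 17 mm ahead of it and the grasp point (between the pads) lies 2 mm behind it; z points along the fingers, y is the direction in which the jaws open and shut (so a half turn about z gives the same grasp; the last joint's range is limited). The gripper opens to 92 mm and grips with 3 to 60 N. Pads are 19 mm wide; open, the fingers measure 130 mm over their backs; the gripper's body (75 mm by 190 mm) begins 47 mm behind the grasp point.
Start: joints at [-0.103, 0.434, 0.025, 1.573, -0.012, 1.134, -0.075], TCP at [0.625, -0, 0.244] pointing down, gripper open.
Joint ranges: [-2.62, 2.62], [-0.44, 2.09], [-1.27, 1.32], [0.08, 2.57], [-1.32, 4.46], [0.12, 2], [-2.74, 2.74]. Speed limits (rad/s): [2.22, 2.22, 3.01, 3.01, 3.14, 3.14, 3.14].

### API

Orientations are given as a rotation vector (axis times angle).
In Python, from cell import arm gives the robot as it stands.
- The arm moves only by the shell command python3 -m creep 'ROWS' [FORCE]. ROWS is JSON, a list that holds one entry, the list of rows, each a list of 7 numbers: the shift along the world's x, y, z in cm, then the turn, a rotation vector about the world's x, y, z in degrees, then the opening, from -1 (shut) to 1 (fully open), so that 0 is half open. In form: [[[tx, ty, tz, ax, ay, az, jaw], ...]]. A call has 1 to 5 rows; each row is the pose to reach, as a shift and turn from the pose commanded when the call began; what a row does not reach only later rows make up. A row lasts 1/10 s, in which the tool goes at most 50 mm and 8.59 degrees, less where a joint would pass 70% of its speed; a pose out of reach is approached as far as the arm can. A call with a gripper value outside its range is refused whole. The fingers move at their own pace and stop on an object; FORCE is the grip in N (left out, the last holds). Time passes only in rows, so rows that repeat a pose let the fingers close. It gives the time, the measured TCP pose, the force and the opening at its end, in the units of the state.
- arm.observe(): the state, without advancing time (a new reading comes with each control period).
- arm.get_image(name): name is "scene" or "side" or "wrist"; returns the picture (420x560x3 uint8, red, green, blue); there is no depth.
- arm.camera_model(name): a dict with "vfov" (degrees; the focal length in pixels is half the picture's height over the tangent of half this angle, whatever the lens; pixels are square), "cx", "cy" (the principal point, pixels), "k1" (the pictures are not rectified: a ray, as slopes to the right and down, at radius r is drawn at 1 + k1 r^2 times it, then the intrinsics apply), "cam_to_world" (4x4, takes a point from camera to world coordinates); the wrist camera has in their place "T_tool_cam" (4x4, takes a point from camera to tool coordinates, whose origin is the TCP and whose axes are the flange's). Camera axes: x right, y down, z forward; pixel columns grow to the right and rows downward; lengths in m; the calibration is good to about 2 mm. A picture is of the moment at which its call begins: read the wrist's pose just before it. camera_model takes no time and is no camera call.
- arm.sign_off(): hands the job in, once; it reports no verdict.
The state is a dict: "clock": time; "joints": joint angles; "dq": joint speeds; "joint_efforts": joint torques, N m; "position": TCP position; "ee_rot": TCP orientation; "force": force on the tool from outside, world axes, zero at the start; "ft_torque": the same for the moment, N m; "width": opening from 0.0 (shut) to 1.0 (fully open).
Only numpy, scipy, OpenCV 4.12 (cv2) and the standard library are available. Lean on these libraries where they do the work, as an engineer would, in place of code of your own. Each camera call takes 0.05 s, during which the arm holds its last target.

### The job

The tube roller mixer is missing its front roller, and one of the two spare rollers lying on the glass plate is slightly bent. Find out which by rolling a roller over by at least half a turn on the glass under light fingertip pressure, feeling whether it rocks; then lay the true roller fully home in the mixer's empty bearings and lay the bent one in the red reject tray. Press only gently throughout, do not drop the rollers, and leave the other things on the bench where they are.

Things in the scene. Friction and masses are not known exactly. Their poses are not given: they have to be found in the camera images.
- roller_1: one of two spare rollers that look alike: dark sleeve 16 mm in diameter, 150 mm long, with a steel axle 8 mm in diameter at each end, 178 mm over all, about 0.12 kg. Origin at its middle on its axis; y runs along its axle (of the bent one, along the axle at one end), x and z turn as it rolls. One of the two is straight, the other bowed by 2 mm over its length; which is not told
- roller_2: the other spare roller, described as roller_1; both start lying across the plate's x axis. On the glass a straight roller's top stays 16 mm above the glass all the way round; the top of the bent one's middle rises smoothly by about 2 mm and falls back once a turn (bow up), for the rest of the turn it stays at 16 mm. At the start the bow lies level, to either side, so it comes up within half a turn only one way round
- plate: flat pale green glass plate 320 x 220 mm on soft gel feet (sinks 0.3 mm per newton), fixed to the bench. Origin at bench level under its centre, x along its 320 mm side; upper face 21 mm above it. The rollers lie about 150 mm apart along x, one near the -x end (robot side), one just beyond the middle
- mixer: cream tube roller mixer, 194 (x) x 236 (y) mm, fixed to the bench; origin at bench level under its centre, y along its rollers. Of four roller places 42 mm apart along x the one at the -x end (robot side) is empty; the others hold fixed rollers, a capped tube lies on the last two (top 120 mm above the bench). End cheeks, 92 to 118 mm from the middle, are 108 mm high
- seat (a point): middle of the empty place, on the fitted roller's axis: 95 mm above the bench, 63 mm to -x of the mixer's centre; y along the roller. The axles lie in open-topped slots in two end rails 85 mm to either side: slot floor 91 mm above the bench, 11 mm wide, widening to 21 mm at the rail's top at 102 mm. 3 mm of endplay each way. Deck 67 mm above the bench; next roller's surface 26 mm away at +x
- tray: open red reject tray 125 (x) x 235 (y) x 42 mm, walls and floor 4 mm, fixed to the bench; origin at bench level under its centre; a roller fits in lengthwise along y
- slide_box: blue closed microscope slide box 90 x 175 x 36 mm, bystander; origin under its centre
- reagent: amber bottle with an orange cap, 68 mm in diameter, 150 mm high, bystander; origin under its centre
- beaker: pale beaker 72 mm in diameter, 85 mm high, bystander; origin under its centre
- dish: two stacked petri dishes 90 mm in diameter, 32 mm high, bystander; origin under the centre
- screwdriver: screwdriver 170 mm long lying on the bench, bystander; origin under its middle, x along it
Not all that is in view belongs to the job. Leave any yellow look-alike of the roller_1 alone.

How it is judged:
By the outcome, as a careful person would: the job done as asked, in the order asked, and still so for the second after the job is handed in, with the robot touching nothing.
It also fails if it takes over 72 s, if anything falls off the work surface, if the arm or the gripper's body presses on something with over 40 N, if the wrist force passes 120 N, or if a joint passes its speed limit or range.

## Working session

There is one attempt and no reset: what is moved stays moved. The work goes in short steps, Python scripts to look and compute and a shell command to move; the robot and the scene stay as the last step left them, time stands still between calls to the robot, and variables do not carry over. Pictures are saved under pics/ and viewed, and the job is handed in when it is done.

```bash
ls; mkdir -p pics; python3 - <<'E'
from cell import arm
import cv2,numpy as np
s=arm.observe(); print(s)
for n in ["scene","side","wrist"]:
    im=arm.get_image(n); cv2.imwrite(f"pics/{n}0.png",im[:,:,::-1])
    print(n,arm.camera_model(n))
E
```

```text
pics
{'clock': 0.0, 'joints': array([-0.10260162,  0.4352179 ,  0.02499331,  1.57412159, -0.01160384,
        1.1339788 , -0.07505973]), 'dq': array([ 1.21632419e-03,  4.32834153e-04,  3.29394080e-04,  9.62216408e-06,
       -3.75022539e-06,  5.96192044e-05,  4.59420499e-04]), 'joint_efforts': array([ 3.89017032e-04, -6.67853522e+01,  9.84863900e-01, -3.14464223e+01,
       -6.05165795e-02,  4.27553023e-02,  1.12382318e-04]), 'position': array([ 6.24508370e-01, -6.51579378e-05,  2.42938868e-01]), 'ee_rot': array([-2.22078208e+00, -2.22067493e+00,  1.91192677e-03]), 'force': array([0.7424079 , 0.06530999, 0.22258105]), 'ft_torque': array([-0.07835745,  0.03917192, -0.06861798]), 'width': 0.9976866314446249}
scene {'vfov': 53.320471669661735, 'cx': 286.4947463418176, 'cy': 199.98403058989285, 'k1': -0.03925589732435594, 'cam_to_world': array([[ 0.37254554,  0.52879338, -0.76261876,  1.25554087],
       [ 0.92798532, -0.20582395,  0.31061188, -0.28496601],
       [ 0.0072843 , -0.82341609, -0.56739129,  0.61348245],
       [ 0.        ,  0.        ,  0.        ,  1.        ]])}
side {'vfov': 53.92095754213825, 'cx': 277.3757876850292, 'cy': 209.31115753994513, 'k1': -0.03835021484471676, 'cam_to_world': array([[ 0.87382859, -0.24122596,  0.42217725,  0.13374782],
       [-0.48614271, -0.45026654,  0.74894947, -0.70452999],
       [ 0.00942623, -0.85969185, -0.51072602,  0.59205271],
       [ 0.        ,  0.        ,  0.        ,  1.        ]])}
wrist {'vfov': 68.12654166360348, 'cx': 275.92100960823336, 'cy': 207.19860809429935, 'k1': -0.05425035342430883, 'T_tool_cam': array([[-4.73838662e-04, -9.50279679e-01, -3.11397345e-01,
         8.49395980e-02],
       [ 9.99999823e-01, -5.62737595e-04,  1.95632763e-04,
        -9.11481997e-05],
       [-3.61140832e-04, -3.11397197e-01,  9.50279777e-01,
        -1.40850349e-01],
       [ 0.00000000e+00,  0.00000000e+00,  0.00000000e+00,
         1.00000000e+00]])}
```

View pics/scene0.png

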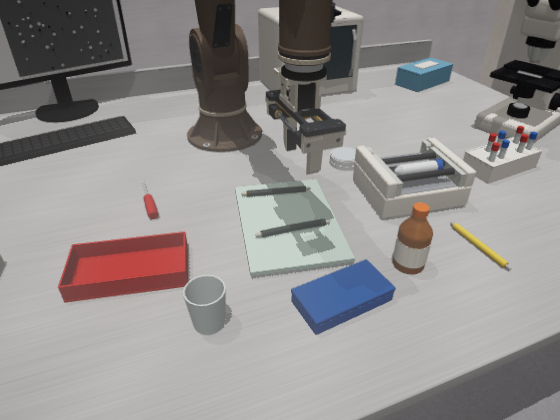

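View pics/side0.png

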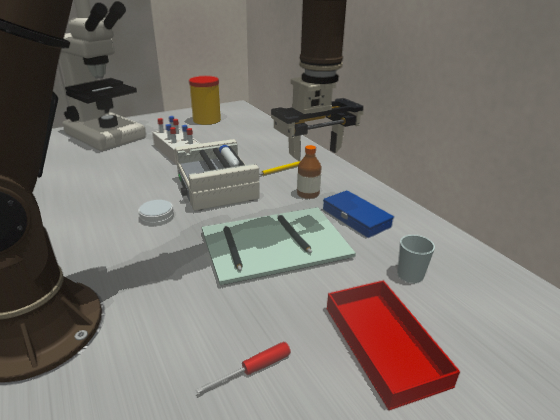

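View pics/wrist0.png

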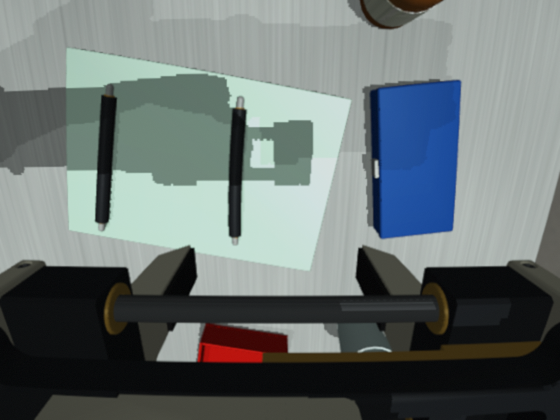

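The two black rollers on the plate are at wrist px (105,158) and (237,170). The yellow pencil-like stick at scene px (480,245) is the look-alike, so I'll leave it alone. The mixer is at scene (410,180), with its empty place on the robot side, and the tray is at scene (127,265). Next I'll measure positions.

```bash
cat > h.py <<'E'
import cv2,numpy as np
from cell import arm
from scipy.spatial.transform import Rotation as R
def cam(n,s=None):
    m=arm.camera_model(n); f=210/np.tan(np.radians(m['vfov']/2))
    K=np.array([[f,0,m['cx']],[0,f,m['cy']],[0,0,1.]]); D=np.array([m['k1'],0,0,0.])
    if n=='wrist':
        T=np.eye(4);T[:3,:3]=R.from_rotvec(s['ee_rot']).as_matrix();T[:3,3]=s['position'];T=T@np.array(m['T_tool_cam'])
    else: T=np.array(m['cam_to_world'])
    return K,D,T
def rays(px,n,s=None):
    K,D,T=cam(n,s); u=cv2.undistortPoints(np.array(px,float).reshape(-1,1,2),K,D).reshape(-1,2)
    return T[:3,3],np.c_[u,np.ones(len(u))]@T[:3,:3].T
def plane(px,n,z,s=None):
    o,d=rays(px,n,s); return o+d*((z-o[2])/d[:,2])[:,None]
def proj(P,n,s=None):
    K,D,T=cam(n,s); Ti=np.linalg.inv(T); q=np.array(P,float).reshape(-1,3)@Ti[:3,:3].T+Ti[:3,3]
    return cv2.projectPoints(q,np.zeros(3),np.zeros(3),K,D)[0].reshape(-1,2)
def tri(p1,n1,p2,n2,s=None):
    (o1,d1),(o2,d2)=rays([p1],n1,s),rays([p2],n2,s); d1=d1[0];d2=d2[0]
    t=np.linalg.lstsq(np.c_[d1,-d2],o2-o1,rcond=None)[0]; a=o1+t[0]*d1;b=o2+t[1]*d2
    return (a+b)/2,np.linalg.norm(a-b)
def look(n,f):
    s=arm.observe(); im=arm.get_image(n)[:,:,::-1].copy(); cv2.imwrite('pics/'+f,im); return s,im
def crop(src,dst,x0,y0,x1,y1,k):
    cv2.imwrite('pics/'+dst,cv2.resize(cv2.imread('pics/'+src)[y0:y1,x0:x1],None,fx=k,fy=k,interpolation=cv2.INTER_CUBIC))
E
python3 - <<'E'
from h import *
s=arm.observe(); im=cv2.imread('pics/wrist0.png')
hsv=cv2.cvtColor(im,cv2.COLOR_BGR2HSV)
m=(im.max(2)<50).astype(np.uint8); m[250:]=0; m[:, 330:]=0; m[:45]=0
m=cv2.morphologyEx(m,cv2.MORPH_OPEN,np.ones((5,5)))
n,l,st,c=cv2.connectedComponentsWithStats(m)
for i in range(1,n):
    if st[i,4]<300: continue
    ys,xs=np.where(l==i); p=np.c_[xs,ys].astype(float)
    r=cv2.minAreaRect(p.astype(np.float32)); 
    w=plane(p,'wrist',.030,s)
    cen=w.mean(0); u,sv,vt=np.linalg.svd(w-cen,full_matrices=False); a=vt[0]*np.sign(vt[0][1])
    t=(w-cen)@a; lat=(w-cen)@np.array([a[1],-a[0],0])
    print(i,st[i],r,cen,'axis deg from y',np.degrees(np.arctan2(-a[0],a[1])),t.min(),t.max(), cen+a*(t.min()+t.max())/2)
    b=np.linspace(t.min(),t.max(),13)
    print('lat mm',[round(1e3*(np.percentile(lat[(t>=x)&(t<=y)],98)+np.percentile(lat[(t>=x)&(t<=y)],2))/2,2) for x,y in zip(b[:-1],b[1:])])
# plate corners
print(plane([[67,48],[351,99],[310,270],[69,231]],'wrist',.021,s))
crop('wrist0.png','w0c.png',50,40,370,280,2.5)
crop('scene0.png','s0c.png',330,120,490,230,5)
crop('side0.png','d0c.png',130,110,290,220,5)
E
```

```text
1 [  96   97   20  126 1689] ((104.66732788085938, 159.32296752929688), (14.84603214263916, 125.56749725341797), 3.5763344764709473) [0.42593443 0.02932938 0.03      ] axis deg from y -12.576982011545565 -0.08191332195972362 0.06975333664875763 [0.4246105  0.02339528 0.03      ]
lat mm [np.float64(-0.1), np.float64(-0.35), np.float64(0.04), np.float64(-0.29), np.float64(0.18), np.float64(0.1), np.float64(-0.31), np.float64(-0.11), np.float64(0.11), np.float64(-0.09), np.float64(-0.04), np.float64(-0.33)]
2 [229 110  16  81 962] ((236.41378784179688, 149.96551513671875), (13.036290168762207, 79.97940063476562), 3.3664605617523193) [0.57959584 0.03748654 0.03      ] axis deg from y -4.475079164979784 -0.04728492020487909 0.04343729875469186 [0.57944573 0.0355686  0.03      ]
lat mm [np.float64(0.08), np.float64(-0.52), np.float64(-0.51), np.float64(-0.72), np.float64(0.0), np.float64(-0.24), np.float64(-0.45), np.float64(0.3), np.float64(0.0), np.float64(0.76), np.float64(0.44), np.float64(0.2)]
[[ 0.39607891  0.14911058  0.021     ]
 [ 0.70801608  0.09270167  0.021     ]
 [ 0.66932636 -0.12139     0.021     ]
 [ 0.35606221 -0.06647938  0.021     ]]
```

View pics/w0c.png

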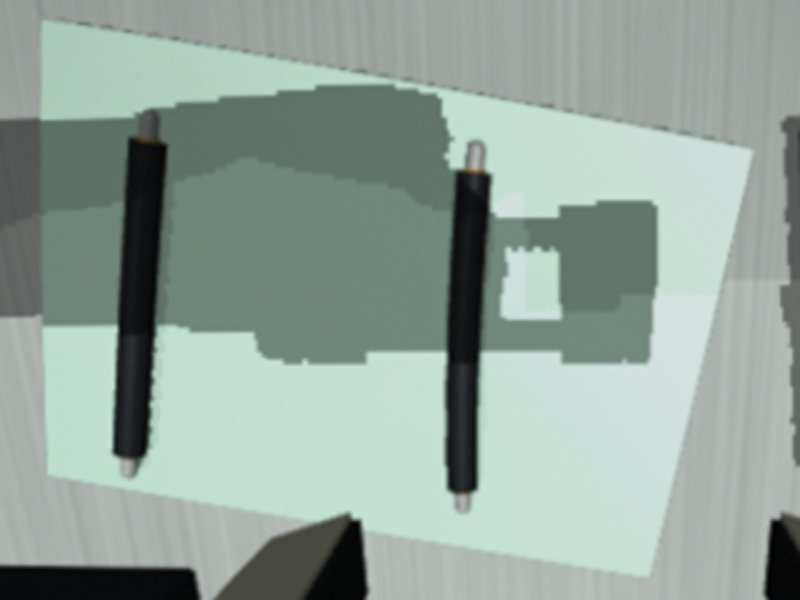

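View pics/s0c.png

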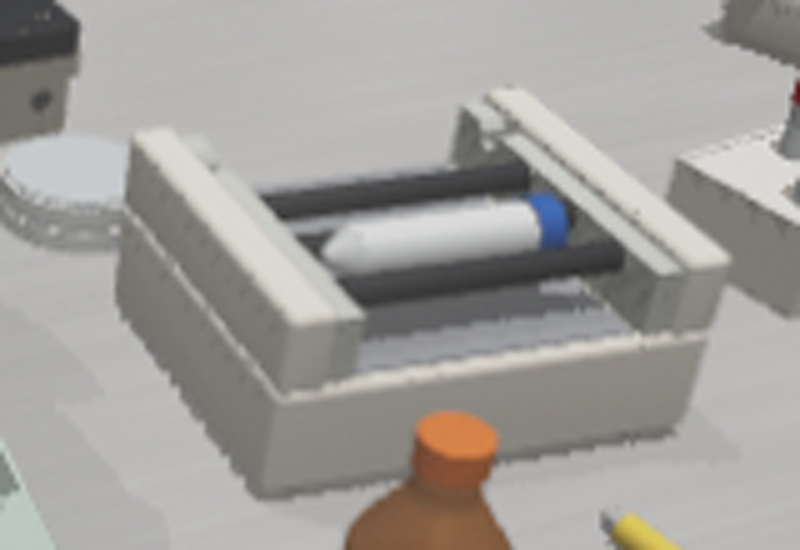

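View pics/d0c.png

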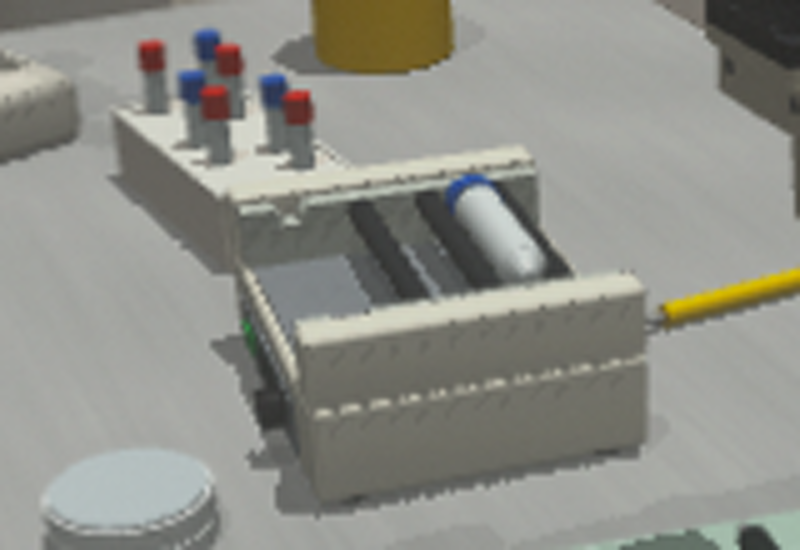

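The crop shows roller A on the left (axle tips at wrist px (110,84) and (101,231)) and roller B on the right (tips (241,96) and (235,245)). Both are black, so neither is the yellow stick. Next I'll work out poses for the rollers, plate, mixer and tray.

```bash
python3 - <<'E'
from h import *
s=arm.observe()
def c(p): return [50+p[0]/2.5,40+p[1]/2.5]
for nm,a,b in [('A',(150,111),(129,476)),('B',(477,141),(462,512))]:
    w=plane([c(a),c(b)],'wrist',.029,s); d=w[0]-w[1]
    print(nm,w.round(4).tolist(),'mid',w.mean(0).round(4),'len',np.linalg.norm(d).round(4),'ang from y (ccw+)',np.degrees(np.arctan2(-d[0],d[1])).round(2))
P=np.array([[ 0.396,0.149],[0.708,0.0927],[0.6693,-0.1214],[0.356,-0.0665]])
print('plate c',P.mean(0),'x-dir deg',np.degrees(np.arctan2(*(P[1]-P[0])[::-1])),np.degrees(np.arctan2(*(P[2]-P[3])[::-1])),[np.linalg.norm(P[i]-P[(i+1)%4]).round(3) for i in range(4)])
# mixer top corners z=.108  scene crop /5 +330,120
def cs(p): return [330+p[0]/5,120+p[1]/5]
def cd(p): return [130+p[0]/5,110+p[1]/5]
# left-cheek (-y) outer corners: near robot, far ; right cheek
pts=[(135,130),(290,322),(730,262),(518,90)]
w=plane([cs(p) for p in pts],'scene',.108); print('scene cheek corners',w.round(4).tolist())
# side: -y cheek outer corners robot side & far ; +y cheek
pts=[(300,325),(645,285),(532,150),(230,195)]
w=plane([cd(p) for p in pts],'side',.108); print('side cheek corners',w.round(4).tolist())
im=cv2.imread('pics/side0.png'); hsv=cv2.cvtColor(im,cv2.COLOR_BGR2HSV)
m=((hsv[:,:,0]<8)|(hsv[:,:,0]>172))&(hsv[:,:,1]>150)&(hsv[:,:,2]>80)
n,l,st,_=cv2.connectedComponentsWithStats(m.astype(np.uint8)); i=1+st[1:,4].argmax(); print(st[i])
cn=max(cv2.findContours((l==i).astype(np.uint8),0,1)[0],key=cv2.contourArea); print(cv2.approxPolyDP(cn,5,True).reshape(-1,2).tolist())
crop('side0.png','d0t.png',310,270,470,400,5)
E
```

```text
A [[0.4437, 0.1094, 0.029], [0.4053, -0.0621, 0.029]] mid [0.4245 0.0237 0.029 ] len 0.1757 ang from y (ccw+) -12.62
B [[0.5863, 0.095, 0.029], [0.5727, -0.0811, 0.029]] mid [0.5795 0.007  0.029 ] len 0.1766 ang from y (ccw+) -4.42
plate c [0.532325 0.01345 ] x-dir deg -10.228874566184015 -9.939109698238761 [np.float64(0.317), np.float64(0.218), np.float64(0.318), np.float64(0.219)]
scene cheek corners [[0.411, 0.2582, 0.108], [0.6018, 0.2292, 0.108], [0.6327, 0.4577, 0.108], [0.4441, 0.4806, 0.108]]
side cheek corners [[0.4157, 0.2715, 0.108], [0.6006, 0.2301, 0.108], [0.6293, 0.4465, 0.108], [0.4367, 0.4644, 0.108]]
[ 329  281  131  129 7748]
[[329, 294], [372, 382], [380, 381], [391, 396], [389, 409], [454, 386], [457, 368], [383, 281]]
```

View pics/d0t.png

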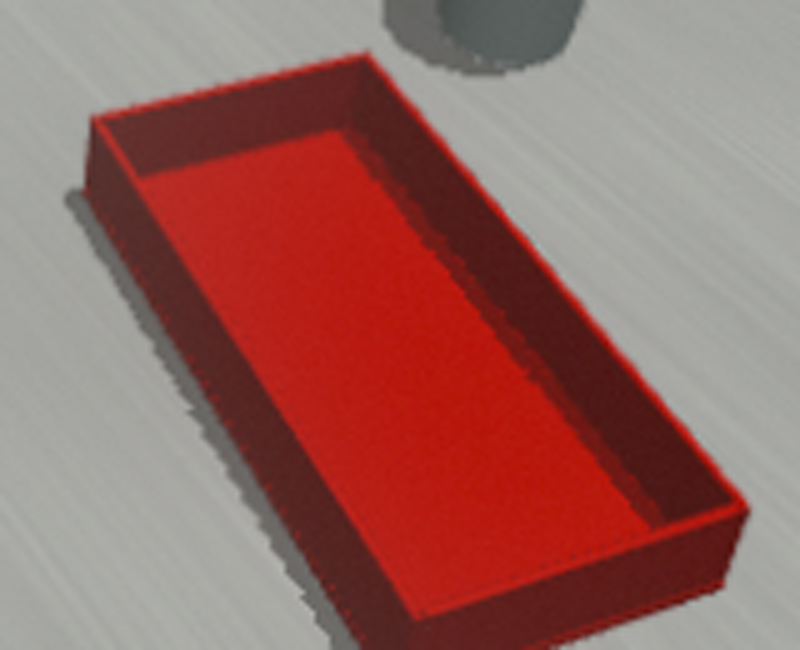

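```bash
python3 - <<'E'
from h import *
s=arm.observe()
w=plane([(329,293.6),(383.5,280.5),(459.5,371.5),(391,396)],'side',.042)
print('tray',w.round(4).tolist(),w[:,:2].mean(0), [np.linalg.norm(w[i]-w[(i+1)%4]).round(3) for i in range(4)])
im=cv2.imread('pics/scene0.png'); hsv=cv2.cvtColor(im,cv2.COLOR_BGR2HSV)
m=((hsv[:,:,0]<8)|(hsv[:,:,0]>172))&(hsv[:,:,1]>150)&(hsv[:,:,2]>80)
n,l,st,_=cv2.connectedComponentsWithStats(m.astype(np.uint8)); i=1+st[1:,4].argmax()
cn=max(cv2.findContours((l==i).astype(np.uint8),0,1)[0],key=cv2.contourArea); print(cv2.approxPolyDP(cn,4,True).reshape(-1,2).tolist())
a=cv2.imread('pics/scene0.png')[50:190,250:370]; b=cv2.imread('pics/side0.png')[50:190,250:390]
cv2.imwrite('pics/grip.png',np.hstack([cv2.resize(a,(380,440),interpolation=2),cv2.resize(b,(420,440),interpolation=2)]))
print(proj([s['position'],s['position']-[0,0,.017]],'scene'),proj([s['position'],s['position']-[0,0,.017]],'side'))
E
```

```text
tray [[0.5208, -0.2263, 0.042], [0.6409, -0.2478, 0.042], [0.5983, -0.4764, 0.042], [0.4725, -0.4556, 0.042]] [ 0.558137   -0.35153359] [np.float64(0.122), np.float64(0.233), np.float64(0.127), np.float64(0.234)]
[[184, 242], [177, 248], [79, 259], [70, 284], [184, 270]]
[[300.79401648 153.17267033]
 [300.55590563 161.15126212]] [[314.93995688 148.04017651]
 [314.52158943 155.14517798]]
```

View pics/grip.png

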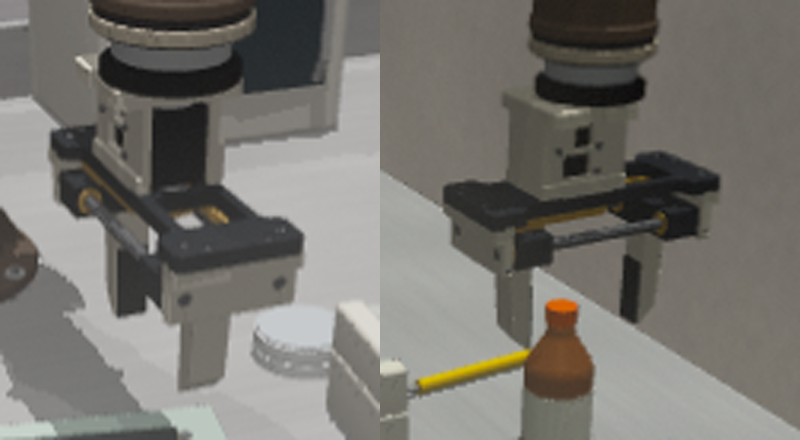

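```bash
python3 -m creep '[[[-1.5,0.2,-3,0,0,-1,-1],[-3,0.5,-7,0,0,-2.5,-1],[-5,0.7,-11,0,0,-4.4,-1],[-5.7,0.8,-14,0,0,-4.4,-1],[-5.7,0.8,-16,0,0,-4.4,-1]]]' 10; python3 - <<'E'
from h import *
look('side','side1.png');crop('side1.png','side1c.png',190,140,350,270,5)
E
```

```text
clock: 0.65
position: [0.5653, 0.0081, 0.0814]
ee_rot: [-2.303, -2.133, 0.005]
force: [0.3, -0.5, 0.5]
width: 0.614
```

View pics/side1c.png

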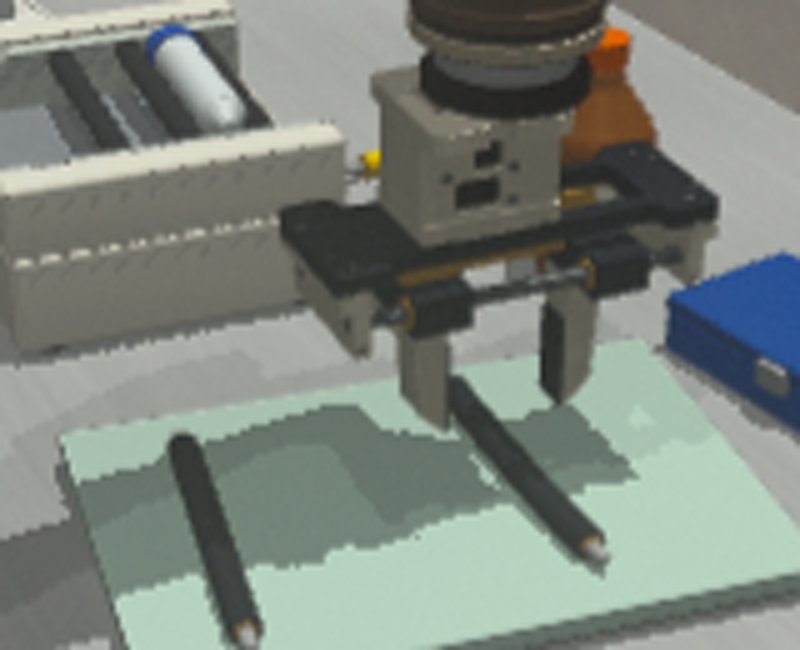

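```bash
python3 -m creep '[[[0,0,0,0,0,0,-1],[0,0,0,0,0,0,-1],[0,0,0,0,0,0,-1],[0,0,0,0,0,0,-1]]]' 10; python3 - <<'E'
from h import *
s,_=look('side','side2.png');a=cv2.imread('pics/side2.png')[170:260,240:330]
look('scene','scene2.png');b=cv2.imread('pics/scene2.png')[150:250,240:330]
cv2.imwrite('pics/tip2.png',np.hstack([cv2.resize(a,(400,400),interpolation=2),cv2.resize(b,(400,400),interpolation=2)]))
t=s['position']-[0,0,.017]; n=R.from_rotvec(s['ee_rot']).as_matrix()[:,1]
print(s['position'],s['width'],s['force']);print(proj([t-n*.019,t,t+n*.019],'side'))
E
```

```text
clock: 1.1
position: [0.5689, 0.008, 0.0849]
ee_rot: [2.304, 2.133, 0.003]
force: [-0.7, -0.7, -0.4]
width: 0.22
[0.56887898 0.00798743 0.08488197] 0.21997005740590322 [-0.6677515  -0.65205343 -0.4141991 ]
[[282.28828827 221.458781  ]
 [289.48925278 219.72045338]
 [296.5895474  218.00610518]]
```

View pics/tip2.png

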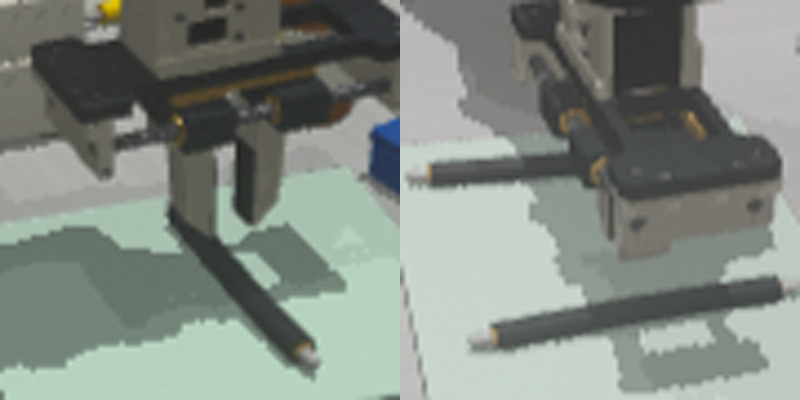

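```bash
python3 -m creep '[[[0,0,-1,0,0,0,-1],[0,0,-1.5,0,0,0,-1],[0,0,-2,0,0,0,-1]]]' 10; python3 - <<'E'
from h import *
s,_=look('side','side3.png');a=cv2.imread('pics/side3.png')[170:260,240:330]
s,_=look('wrist','wrist3.png')
cv2.imwrite('pics/tip3.png',np.hstack([cv2.resize(a,(400,400),interpolation=2),cv2.resize(cv2.imread('pics/wrist3.png')[:,:],(400,300))[:, :].repeat(1,0) if 0 else cv2.copyMakeBorder(cv2.resize(cv2.imread('pics/wrist3.png'),(400,300)),0,100,0,0,0)]))
print(s['position'],s['width'],s['force'])
E
```

```text
clock: 1.5
position: [0.5676, 0.008, 0.0629]
ee_rot: [-2.305, -2.134, 0.001]
force: [0.9, 0.0, -0.1]
width: 0.005
[0.56726046 0.0079022  0.06221777] 0.004083008471463139 [0.57639226 0.1791763  0.28316968]
```

View pics/tip3.png

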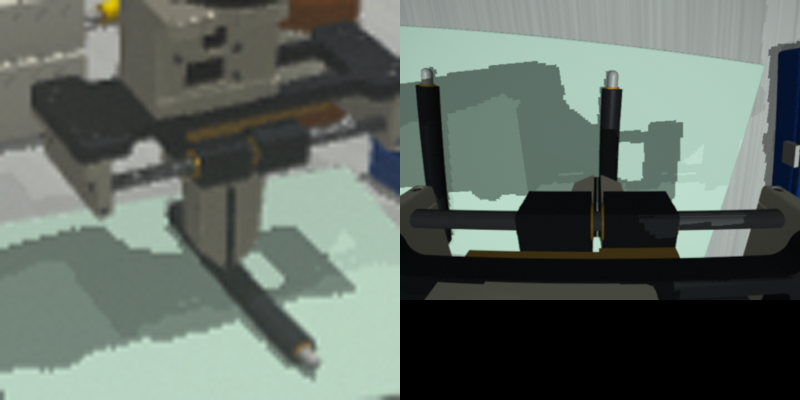

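View pics/wrist3.png

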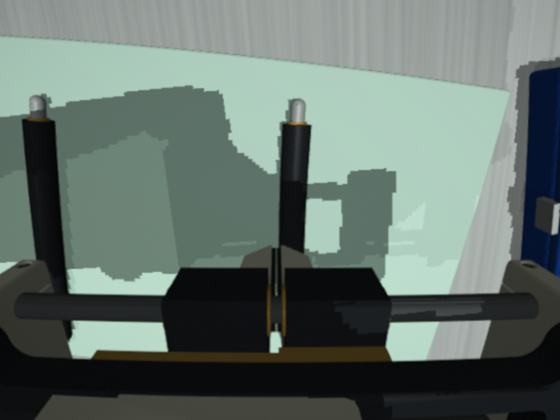

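```bash
python3 - <<'E'
from h import *
crop('wrist3.png','w3c.png',200,80,360,280,3)
s=arm.observe()
w=plane([(298,99),(295.5,125),(294,180),(291.5,240)],'wrist',.029,s); print(w.round(4).tolist())
M=R.from_rotvec(s['ee_rot']).as_matrix(); print(((w-s['position'])@M).round(4).tolist())
E
```

```text
[[0.5858, 0.0953, 0.029], [0.5836, 0.0819, 0.029], [0.581, 0.0512, 0.029], [0.5772, 0.0138, 0.029]]
[[0.0885, 0.0118, 0.0336], [0.075, 0.0107, 0.0336], [0.0442, 0.0103, 0.0336], [0.0066, 0.0095, 0.0336]]
```

View pics/w3c.png

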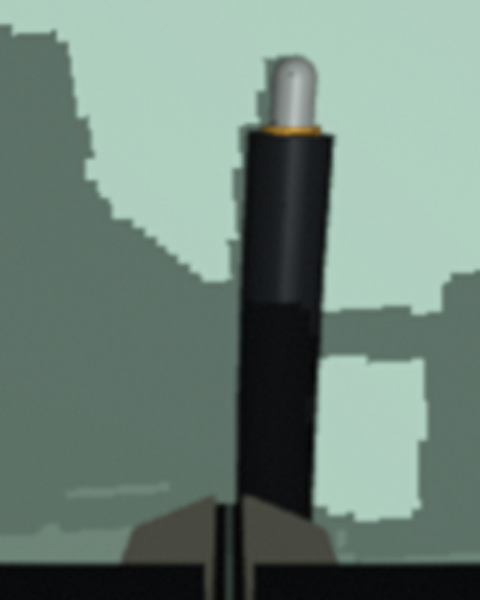

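```bash
python3 - <<'E'
from h import *
s=arm.observe(); K,D,_=cam('wrist',s); T=np.array(arm.camera_model('wrist')['T_tool_cam'])
for p in [(281.7,245),(306.7,255),(311.7,267.7)]:
    u=cv2.undistortPoints(np.array([[p]],float),K,D).reshape(2); d=T[:3,:3]@[*u,1]; o=T[:3,3]
    for X in (.0095,):
        t=(X-o[0])/d[0]; print(p,(o+t*d).round(4))
E
```

```text
(281.7, 245) [0.0095 0.0032 0.0203]
(306.7, 255) [0.0095 0.0163 0.0078]
(311.7, 267.7) [ 0.0095  0.0175 -0.0059]
```

```bash
python3 - <<'E'
from h import *
im=cv2.imread('pics/wrist0.png').astype(float).max(2)
from types import SimpleNamespace
s={'position':np.array([6.24508370e-01,-6.5e-05,2.42938868e-01]),'ee_rot':np.array([-2.22078208e+00,-2.22067493e+00,1.91192677e-03])}
for nm,(a,b) in {'A':((109.5,95),(101.7,222)),'B':((240,110),(235,236))}.items():
    P=[];L=[];Rr=[]
    for y in range(a[1]+2,b[1]-2):
        xc=a[0]+(b[0]-a[0])*(y-a[1])/(b[1]-a[1]); x0=int(xc)-13; r=im[y,x0:x0+27]
        bgL=np.median(r[:4]);bgR=np.median(r[-4:]);
        i=13
        def edge(step,bg):
            j=13; c=r[12:15].min(); th=(bg+c)/2
            while r[j]<th: j+=step
            f=(th-r[j-step])/(r[j]-r[j-step]); return x0+j-step+step*f
        try: l=edge(-1,bgL);q=edge(1,bgR)
        except IndexError: continue
        P.append(((l+q)/2,y));L.append((l,y));Rr.append((q,y))
    for k,Q in (('c',P),('L',L),('R',Rr)):
        w=plane(Q,'wrist',.029,s); t=w[:,1]; t=(t-t.mean())/(np.ptp(t)/2)
        c=np.polyfit(t,w[:,0],2); res=w[:,0]-np.polyval(c,t); g=abs(res)<.0008; c=np.polyfit(t[g],w[g,0],2)
        print(nm,k,'quad mm (mid bows toward +x by)',(-1e3*c[0]).round(2),'resid',(1e3*res.std()).round(2),'mid',c[2].round(4),w[:,1].mean().round(4))
E
```

```text
A c quad mm (mid bows toward +x by) -0.03 resid 0.13 mid 0.4248 0.0275
A L quad mm (mid bows toward +x by) -0.05 resid 0.1 mid 0.4156 0.0276
A R quad mm (mid bows toward +x by) -0.02 resid 0.22 mid 0.4339 0.0274
B c quad mm (mid bows toward +x by) -1.62 resid 0.16 mid 0.5768 0.0096
B L quad mm (mid bows toward +x by) -1.67 resid 0.24 mid 0.5689 0.0096
B R quad mm (mid bows toward +x by) -1.52 resid 0.21 mid 0.5847 0.0096
```

Edge fits show roller B's middle bowed about 1.6–2 mm towards -x and roller A straight. I still have to confirm this by feel, and rolling B towards +x should bring the bow up. The fingertips are bevelled along the jaw axis but flat for 19 mm across it, so I'll turn the tool 90° for the rolling stroke.

```bash
python3 -m creep '[[[0.1,0,0,0,0,-8.5,-1],[0.2,0,0,0,0,-17,-1],[0.3,0,0,0,0,-25.5,-1],[0.3,0,0,0,0,-34,-1],[0.3,0,0,0,0,-42.5,-1]]]' 10;python3 -m creep '[[[0,0,0,0,0,-8.5,-1],[0,0,0,0,0,-17,-1],[0,0,0,0,0,-25.5,-1],[0,0,0,0,0,-34,-1],[0,0,0,0,0,-42.5,-1]]]'; python3 -m creep '[[[0,0,0,0,0,-5,-1],[0,0,0,0,0,-5,-1],[0,0,0,0,0,-5,-1]]]'
python3 - <<'E'
from h import *
s,_=look('wrist','w4.png');crop('w4.png','w4c.png',120,120,440,360,2.5)
print(s['position'],R.from_rotvec(s['ee_rot']).as_matrix().round(3),s['width'],s['force'],s['joints'])
E
```

```text
clock: 2.1
position: [0.5711, 0.0081, 0.0638]
ee_rot: [2.926, 1.145, 0.0]
force: [0.2, -0.3, -0.1]
width: 0.006
clock: 2.6
position: [0.5711, 0.0081, 0.0638]
ee_rot: [-3.141, -0.007, -0.0]
force: [-0.0, 0.0, -0.4]
width: 0.005
clock: 2.9
position: [0.571, 0.0081, 0.0637]
ee_rot: [3.139, -0.116, -0.0]
force: [-0.9, 0.8, -0.2]
width: 0.006
[0.57101536 0.00810866 0.06369427] [[ 0.997 -0.074 -0.   ]
 [-0.074 -0.997 -0.   ]
 [-0.     0.    -1.   ]] 0.006265739760588441 [-0.93677326  0.76199211 -0.15170481] [-0.42719116  0.59157598  0.45727916  1.91762395 -0.38298043  0.71863584
 -1.38950002]
```

View pics/w4c.png

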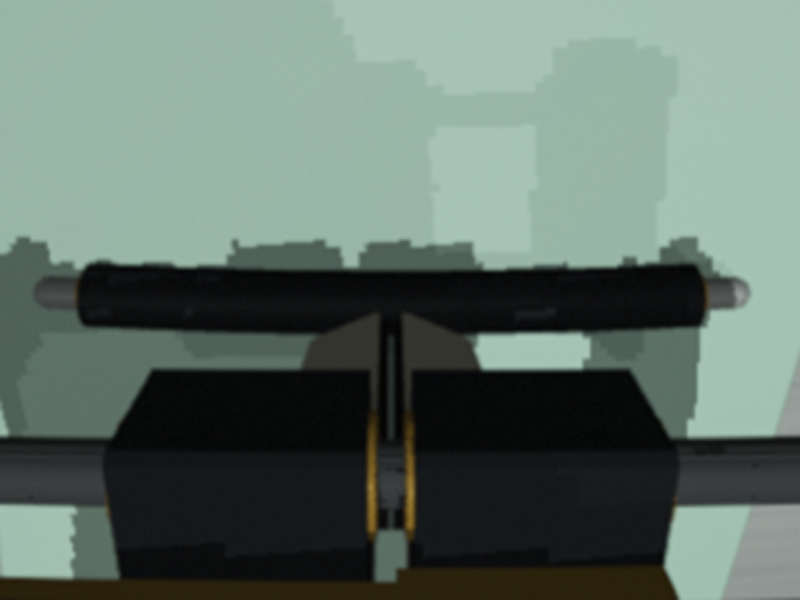

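```bash
python3 -m creep '[[[0,0,-0.5,0,0,0,-1],[0,0,-0.8,0,0,0,-1],[0,0,-0.88,0,0,0,-1],[0,0,-0.88,0,0,0,-1]]]' 10;python3 -m creep '[[[0,0,-0.04,0,0,0,-1],[0,0,-0.04,0,0,0,-1]]]'; python3 -m creep '[[[0,0,-0.04,0,0,0,-1],[0,0,-0.04,0,0,0,-1]]]';python3 -m creep '[[[0,0,-0.04,0,0,0,-1],[0,0,-0.04,0,0,0,-1]]]'
```

```text
clock: 3.35
position: [0.5708, 0.0079, 0.0546]
ee_rot: [3.139, -0.12, -0.001]
force: [1.1, 0.7, 0.7]
width: 0.005
clock: 3.55
position: [0.5711, 0.0079, 0.0546]
ee_rot: [3.139, -0.121, 0.0]
force: [0.3, 1.3, 0.8]
width: 0.008
clock: 3.75
position: [0.5711, 0.008, 0.0542]
ee_rot: [3.139, -0.121, 0.0]
force: [0.0, -0.3, -0.4]
width: 0.005
clock: 3.95
position: [0.5711, 0.008, 0.0538]
ee_rot: [3.139, -0.121, 0.0]
force: [0.3, 0.3, 2.0]
width: 0.006
```

```bash
python3 -m creep '[[[0,0,-0.03,0,0,0,-1],[0,0,-0.03,0,0,0,-1]]]';python3 -m creep '[[[0,0,-0.02,0,0,0,-1],[0,0,-0.02,0,0,0,-1]]]'; python3 -m creep '[[[0,0,0,0,0,0,-1]]]'
```

```text
clock: 4.15
position: [0.5712, 0.0079, 0.0535]
ee_rot: [3.139, -0.121, 0.0]
force: [-0.7, 0.4, 2.3]
width: 0.003
clock: 4.35
position: [0.5711, 0.008, 0.0533]
ee_rot: [-3.139, 0.121, -0.0]
force: [0.5, -0.0, 3.4]
width: 0.003
clock: 4.45
position: [0.5711, 0.008, 0.0533]
ee_rot: [-3.139, 0.121, -0.0]
force: [1.4, -0.6, 1.9]
width: 0.004
```

```bash
python3 -m creep '[[[0.2,-0.015,0,0,0,0,-1],[0.4,-0.03,0,0,0,0,-1],[0.6,-0.046,0,0,0,0,-1]]]';python3 -m creep '[[[0.2,-0.015,0,0,0,0,-1],[0.4,-0.03,0,0,0,0,-1],[0.6,-0.046,0,0,0,0,-1]]]'
```

```text
clock: 4.75
position: [0.5772, 0.0075, 0.0533]
ee_rot: [-3.139, 0.121, -0.0]
force: [-0.7, 0.3, 4.6]
width: 0.007
clock: 5.05
position: [0.5834, 0.007, 0.0534]
ee_rot: [-3.139, 0.121, -0.0]
force: [-0.3, -0.1, 5.5]
width: 0.006
```

```bash
python3 -m creep '[[[0.2,-0.015,0.03,0,0,0,-1],[0.4,-0.03,0.06,0,0,0,-1],[0.6,-0.046,0.09,0,0,0,-1]]]';python3 -m creep '[[[0.2,-0.015,0,0,0,0,-1],[0.4,-0.03,0,0,0,0,-1],[0.6,-0.046,0,0,0,0,-1]]]'
```

```text
clock: 5.35
position: [0.5893, 0.0066, 0.0542]
ee_rot: [-3.139, 0.121, -0.0]
force: [-1.1, 0.2, 4.1]
width: 0.004
clock: 5.65
position: [0.5953, 0.0061, 0.0542]
ee_rot: [3.139, -0.121, 0.0]
force: [-0.2, 0.1, 4.5]
width: 0.006
```

```bash
python3 -m creep '[[[0.2,-0.015,0,0,0,0,-1],[0.4,-0.03,0,0,0,0,-1],[0.6,-0.046,0,0,0,0,-1]]]'; python3 - <<'E'
from h import *
s,_=look('wrist','w5.png');crop('w5.png','w5c.png',120,120,440,360,2.5)
print(s['position'],s['force'])
E
```

```text
clock: 5.95
position: [0.6012, 0.0057, 0.0542]
ee_rot: [-3.139, 0.121, -0.0]
force: [-0.3, -0.0, 4.6]
width: 0.006
[0.60123254 0.00567273 0.05416672] [-0.34641098 -0.01939592  4.60740435]
```

View pics/w5c.png

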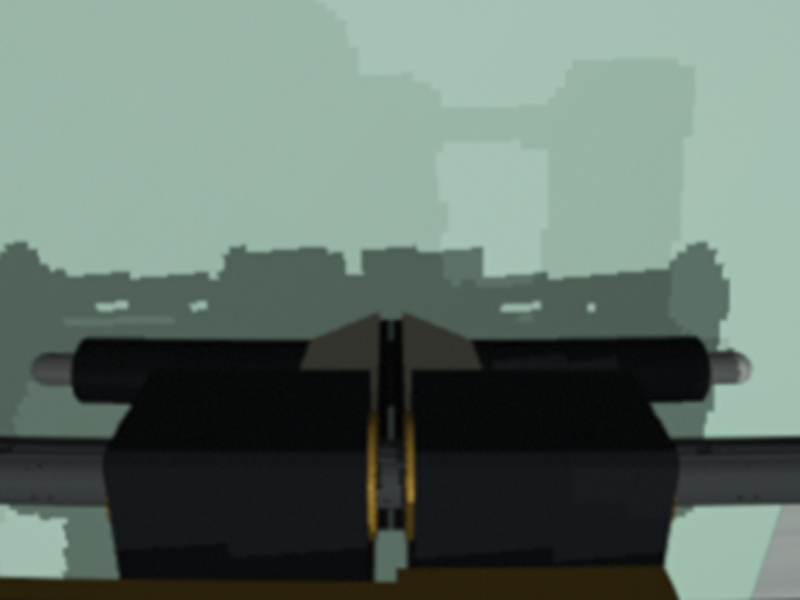

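```bash
python3 - <<'E'
from h import *
s=arm.observe(); M=R.from_rotvec(s['ee_rot']).as_matrix()
def c(p): return [120+p[0]/2.5,120+p[1]/2.5]
for z0,a,b in ((.0637,(37,292),(748,292)),(.0542,(34,369),(748,367))):
    s['position'][2]=z0
    w=plane([c(a),c(b)],'wrist',.029,s); print(((w-s['position'])@M).round(4).tolist(), w.mean(0).round(4))
E
```

```text
[[0.0081, -0.0878, 0.0347], [0.0079, 0.089, 0.0347]] [0.6095 0.0044 0.029 ]
[[-0.0082, -0.0868, 0.0252], [-0.0078, 0.0872, 0.0252]] [0.5936 0.0061 0.029 ]
```

```bash
python3 -m creep '[[[0,0,0.3,0,0,0,-1],[0,0,0.6,0,0,0,-1],[-0.8,0.06,0.6,0,0,0,-1],[-1.5,0.12,0.6,0,0,0,-1],[-1.5,0.12,0.6,0,0,0,-1]]]'; python3 - <<'E'
from h import *
s,_=look('wrist','w6.png');crop('w6.png','w6c.png',120,120,440,360,2.5)
print(s['position'],s['force'])
E
```

```text
clock: 6.5
position: [0.5842, 0.0071, 0.0599]
ee_rot: [-3.139, 0.121, 0.003]
force: [0.2, -0.9, -0.7]
width: 0.005
[0.58424462 0.00705761 0.05990034] [ 0.17969752 -0.93657083 -0.71162356]
```

View pics/w6c.png

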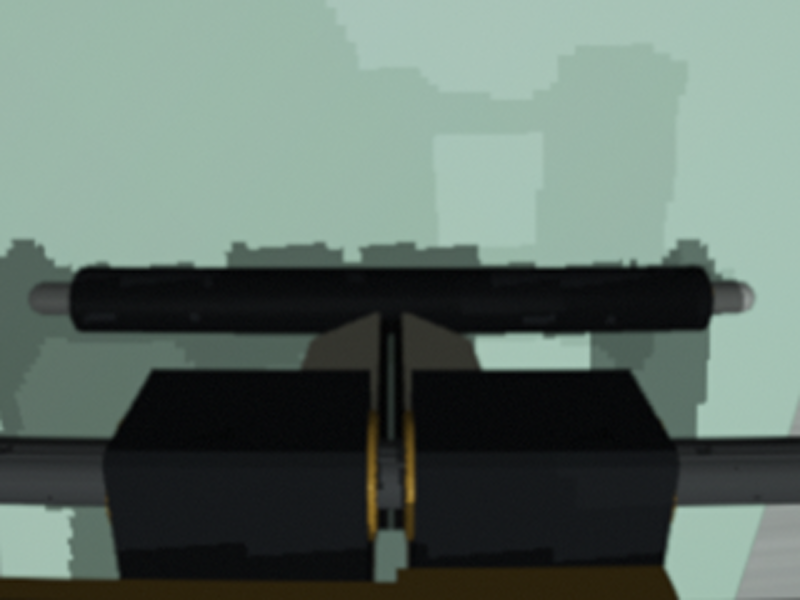

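```bash
python3 -m creep '[[[0,0,-0.3,0,0,0,-1],[0,0,-0.45,0,0,0,-1],[0,0,-0.55,0,0,0,-1],[0,0,-0.58,0,0,0,-1],[0,0,-0.58,0,0,0,-1]]]'; python3 -m creep '[[[0.2,-0.015,0,0,0,0,-1],[0.4,-0.03,0,0,0,0,-1],[0.6,-0.046,0,0,0,0,-1]]]'
```

```text
clock: 7.05
position: [0.5864, 0.0069, 0.0545]
ee_rot: [-3.139, 0.121, -0.001]
force: [0.7, -0.5, 2.7]
width: 0.004
clock: 7.35
position: [0.5923, 0.0064, 0.0544]
ee_rot: [3.139, -0.121, 0.0]
force: [-0.3, 0.6, 2.8]
width: 0.007
```

```bash
python3 -m creep '[[[0.2,-0.015,0,0,0,0,-1],[0.4,-0.03,-0.02,0,0,0,-1],[0.6,-0.046,-0.03,0,0,0,-1]]]'; python3 -m creep '[[[0.2,-0.015,-0.01,0,0,0,-1],[0.4,-0.03,-0.03,0,0,0,-1],[0.6,-0.046,-0.05,0,0,0,-1]]]'
```

```text
clock: 7.65
position: [0.5982, 0.006, 0.054]
ee_rot: [3.139, -0.121, 0.0]
force: [-0.2, 0.9, 4.3]
width: 0.007
clock: 7.95
position: [0.6042, 0.0055, 0.0536]
ee_rot: [-3.139, 0.121, -0.0]
force: [0.4, 0.9, 3.5]
width: 0.007
```

```bash
python3 -m creep '[[[0.2,-0.015,-0.01,0,0,0,-1],[0.4,-0.03,-0.02,0,0,0,-1],[0.6,-0.046,-0.03,0,0,0,-1]]]'; python3 -m creep '[[[0.2,-0.015,0,0,0,0,-1],[0.4,-0.03,0,0,0,0,-1],[0.6,-0.046,0,0,0,0,-1]]]';python3 - <<'E'
from h import *
s,_=look('wrist','w7.png');crop('w7.png','w7c.png',120,120,440,360,2.5)
print(s['position'],s['force'])
E
```

```text
clock: 8.25
position: [0.6101, 0.0051, 0.0532]
ee_rot: [-3.139, 0.121, 0.0]
force: [-1.0, 1.0, 3.5]
width: 0.009
clock: 8.55
position: [0.6161, 0.0046, 0.0532]
ee_rot: [3.139, -0.121, -0.0]
force: [-0.8, 0.9, 3.3]
width: 0.008
[0.61610797 0.00462571 0.05319414] [-0.76432098  0.87667429  3.26590191]
```

View pics/w7c.png

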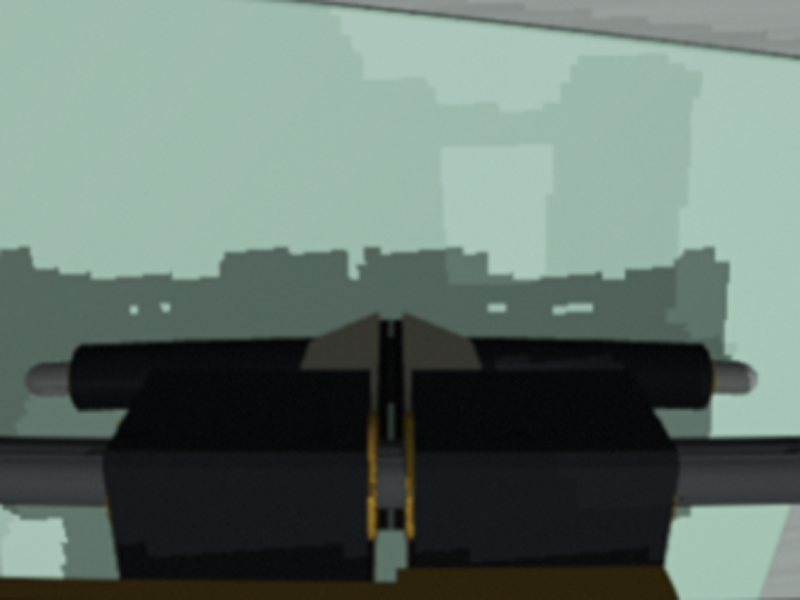

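Roller B's top rose about 1.5 mm and fell back over roughly 215° of roll. By z + 0.3·F it read 54.0 → 55.6 → 54.2 mm, at 2–5.5 N. That confirms B is bent, and the bow now shows on its +x side. Roller A is the true one, so I'll go and grasp it.

```bash
python3 -m creep '[[[0,0,2.5,0,0,3,-1],[-3,0.3,5,0,0,11,0],[-7,0.7,6,0,0,19.5,0],[-11,1.1,6,0,0,28,0],[-15,1.5,6,0,0,36.5,0]]]' 10; python3 -m creep '[[[-3,0.3,0,0,0,8.5,0],[-4.2,0.4,0,0,0,17,0],[-4.2,0.4,0,0,0,25.5,0],[-4.2,0.4,0,0,0,34,0],[-4.2,0.4,0,0,0,42.5,0]]]';python3 -m creep '[[[0,0,0,0,0,2.5,0],[0,0,0,0,0,2.5,0]]]'; python3 - <<'E'
from h import *
s,_=look('wrist','w8.png');
print(s['position'],R.from_rotvec(s['ee_rot']).as_matrix().round(4),s['force'])
E
```

```text
clock: 9.1
position: [0.4644, 0.0194, 0.1133]
ee_rot: [3.016, 0.878, 0.001]
force: [-0.5, 0.8, -0.1]
width: 0.302
clock: 9.6
position: [0.4237, 0.0233, 0.1131]
ee_rot: [2.493, 1.911, -0.001]
force: [0.0, 0.5, -0.8]
width: 0.498
clock: 9.8
position: [0.4238, 0.0232, 0.1131]
ee_rot: [-2.457, -1.958, 0.001]
force: [-0.1, -0.7, -0.5]
width: 0.5
[0.42375174 0.0231576  0.11306635] [[ 2.234e-01  9.747e-01 -4.000e-04]
 [ 9.747e-01 -2.234e-01 -2.000e-04]
 [-3.000e-04 -4.000e-04 -1.000e+00]] [-0.05048914 -0.71324342 -0.46226554]
```

View pics/w8.png

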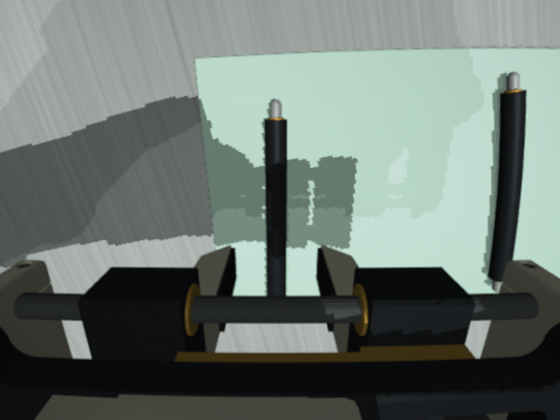

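Roller A (tip at px (275,101)) stands centred and parallel between the jaws, and roller B on the right is visibly curved. Before going down I'll check where A sits lengthwise.

```bash
python3 - <<'E'
from h import *
s=arm.observe(); M=R.from_rotvec(s['ee_rot']).as_matrix()
w=plane([(275.5,100.5),(275.5,119),(276,200),(276.5,280)],'wrist',.029,s); print(((w-s['position'])@M).round(4).tolist(), w.round(4).tolist())
E
```

```text
[[0.0886, -0.0003, 0.0841], [0.0762, -0.0003, 0.0841], [0.017, 0.0, 0.0841], [-0.0522, 0.0004, 0.0841]] [[0.4434, 0.1096, 0.029], [0.4406, 0.0975, 0.029], [0.4276, 0.0397, 0.029], [0.4124, -0.0277, 0.029]]
```

```bash
python3 -m creep '[[[0,0,-3,0,0,0,0],[0,0,-5.5,0,0,0,0],[0,0,-6.8,0,0,0,0],[0,0,-7.3,0,0,0,0],[0,0,-7.3,0,0,0,0]]]' 15; python3 -m creep '[[[0,0,0,0,0,0,-1],[0,0,0,0,0,0,-1],[0,0,0,0,0,0,-1],[0,0,0,0,0,0,-1],[0,0,0,0,0,0,-1]]]' 15
```

```text
clock: 10.35
position: [0.4237, 0.0234, 0.0398]
ee_rot: [-2.458, -1.956, 0.002]
force: [-0.3, 0.0, 0.2]
width: 0.503
clock: 10.85
position: [0.4242, 0.0236, 0.0405]
ee_rot: [2.457, 1.958, 0.001]
force: [0.4, 0.8, 1.1]
width: 0.169
```

```bash
python3 -m creep '[[[0,0,1,0,0,0,-1],[0,0,4,0,0,0,-1],[0,0,8,0,0,0,-1],[0,2,12,0,0,0,-1],[0,6,16,0,0,0,-1]]]' 15; python3 -m creep '[[[0.5,4.5,0,0,0,1,-1],[1,9,0,0,0,2,-1],[1.5,13.5,0,0,0,3,-1],[2,18,0,0,0,4,-1],[2.5,22,0,0,0,4.8,-1]]]' 15;  python3 -m creep '[[[0.4,2,0,0,0,0,-1],[0.8,3,0,0,0,0,-1],[0.8,3,0,0,0,0,-1]]]' 15; python3 - <<'E'
from h import *
s,_=look('wrist','w9.png');look('scene','s9.png'); look('side','d9.png')
print(s['position'],R.from_rotvec(s['ee_rot']).as_matrix().round(4),s['force'],s['width'])
E
```

```text
clock: 11.35
position: [0.4238, 0.0773, 0.1983]
ee_rot: [2.461, 1.951, 0.001]
force: [1.8, 0.2, -1.0]
width: 0.169
clock: 11.85
position: [0.4485, 0.3011, 0.1964]
ee_rot: [-2.371, -2.061, -0.001]
force: [1.2, -1.3, -0.8]
width: 0.169
clock: 12.15
position: [0.4571, 0.3294, 0.1957]
ee_rot: [2.372, 2.06, -0.0]
force: [-0.7, -0.7, -0.7]
width: 0.168
[0.4570999  0.32943616 0.19571732] [[ 1.401e-01  9.901e-01  1.000e-04]
 [ 9.901e-01 -1.401e-01 -2.000e-04]
 [-2.000e-04  1.000e-04 -1.000e+00]] [-0.74715414 -0.72169807 -0.66173064] 0.1675321848929438
```

View pics/w9.png

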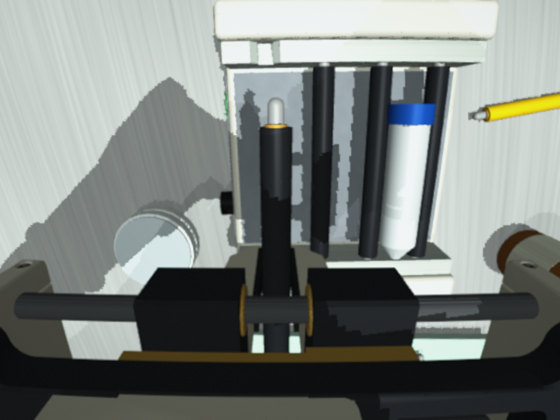

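View pics/s9.png

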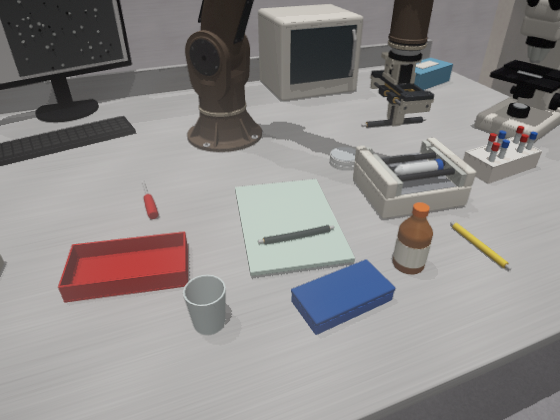

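View pics/d9.png

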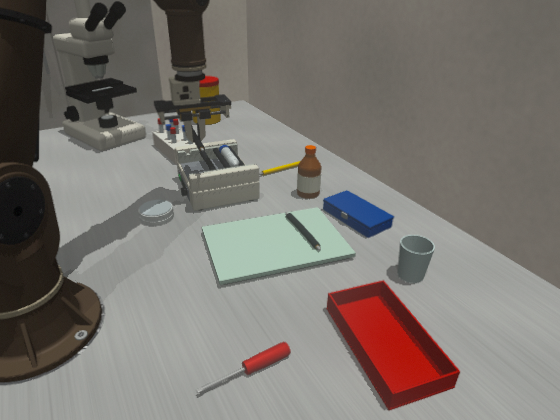

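```bash
python3 - <<'E'
from h import *
crop('w9.png','w9c.png',210,0,500,140,2.7)
E
```

```text
(no output)
```

View pics/w9c.png

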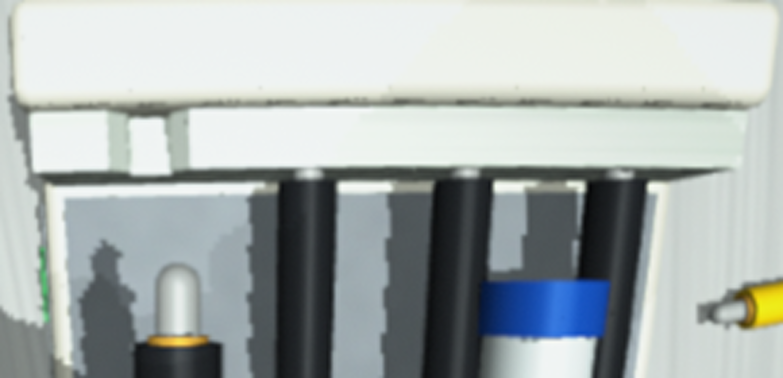

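```bash
python3 - <<'E'
from h import *
s={'position':np.array([0.4570999,0.32943616,0.19571732])}
M=np.array([[.1401,.9901,.0001],[.9901,-.1401,-.0002],[-.0002,.0001,-1]]); s['ee_rot']=R.from_matrix(M).as_rotvec()
im=cv2.imread('pics/w9.png').astype(float).max(2)
for x0,x1,ya,yb in ((312,334,75,235),(366,392,75,235)):
    Q=[]
    for y in range(ya,yb,3):
        r=im[y,x0-6:x1+6]; d=np.where(r<55)[0]
        if len(d)>5: Q.append(((d[0]+d[-1])/2+x0-6,y,len(d)))
    Q=np.array(Q); w=plane(Q[:,:2],'wrist',.095,s); c=np.polyfit(w[:,1],w[:,0],1); r=w[:,0]-np.polyval(c,w[:,1]); g=abs(r)<.0015; c=np.polyfit(w[g,1],w[g,0],1)
    print('fixed roller: yaw from y',-np.degrees(np.arctan(c[0])).round(2),'x at y=.36',np.polyval(c,.36).round(4),'n',g.sum(),Q[::12].tolist())
f=lambda p:[210+p[0]/2.7,p[1]/2.7]
for z,p in ((.102,(148,140)),(.102,(118,109)),(.102,(177,109)),(.102,(111,172)),(.102,(187,172)),(.091,(150,140)),(.102,(32,173)),(.102,(740,166)),(.108,(15,103)),(.108,(770,103))):
    print(z,p,plane([f(p)],'wrist',z,s).round(4)[0])
# held roller
for z in (.184,.1845):
  w=plane([f((178,264)),f((178,340))],'wrist',z,s); print('held tip tool',((w-s['position'])@M).round(4).tolist())
E
```

```text
fixed roller: yaw from y -6.81 x at y=.36 0.4974 n 54 [[323.0, 75.0, 15.0], [322.0, 111.0, 16.0], [322.0, 147.0, 17.0], [320.5, 183.0, 20.0], [320.0, 219.0, 19.0]]
fixed roller: yaw from y -6.85 x at y=.36 0.5397 n 54 [[380.5, 75.0, 17.0], [378.0, 111.0, 16.0], [376.0, 147.0, 16.0], [373.0, 183.0, 17.0], [370.5, 219.0, 16.0]]
0.102 (148, 140) [0.4665 0.4504 0.102 ]
0.102 (118, 109) [0.46   0.4587 0.102 ]
0.102 (177, 109) [0.4749 0.4565 0.102 ]
0.102 (111, 172) [0.4559 0.4441 0.102 ]
0.102 (187, 172) [0.4753 0.4414 0.102 ]
0.091 (150, 140) [0.4669 0.452  0.091 ]
0.102 (32, 173) [0.4356 0.4469 0.102 ]
0.102 (740, 166) [0.6206 0.4248 0.102 ]
0.108 (15, 103) [0.4353 0.4627 0.108 ]
0.108 (770, 103) [0.6243 0.4389 0.108 ]
held tip tool [[0.0886, -0.0, 0.0117], [0.0758, -0.0, 0.0117]]
held tip tool [[0.0886, -0.0, 0.0112], [0.0758, -0.0, 0.0112]]
```

```bash
python3 - <<'E'
from h import *
crop('w9.png','w9d.png',300,225,470,345,4)
E
```

```text
(no output)
```

View pics/w9d.png

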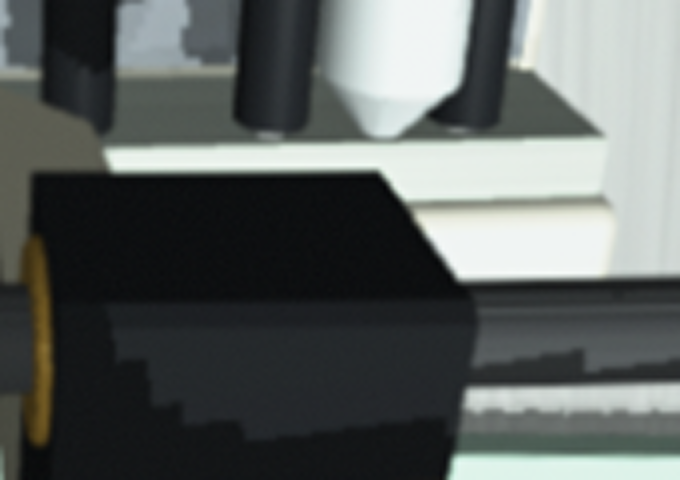

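```bash
python3 - <<'E'
from h import *
s={'position':np.array([0.4570999,0.32943616,0.19571732])}
M=np.array([[.1401,.9901,.0001],[.9901,-.1401,-.0002],[-.0002,.0001,-1]]); s['ee_rot']=R.from_matrix(M).as_rotvec()
f=lambda p:[210+p[0]/2.7,p[1]/2.7]; g=lambda p:[300+p[0]/4,225+p[1]/4]
a=np.radians(-7); ex=np.array([np.cos(a),np.sin(a)]);ey=np.array([-np.sin(a),np.cos(a)])
def loc(w): return ((w[:2]@ex).round(4),(w[:2]@ey).round(4))
for nm,z,p in (('+rail in',.102,f((400,171))),('-rail in',.102,g((420,142))),('+rail in',.102,f((740,166))),('-rail in R',.102,g((600,136))),('+cheek in',.108,f((400,104))),('-cheek in',.108,g((520,203))),('+slot',.102,f((148,140))),('TCP',0,None)):
    w=plane([p],'wrist',z,s)[0] if p else s['position']; print(nm,loc(w))
E
```

```text
+rail in (np.float64(0.4732), np.float64(0.4956))
-rail in (np.float64(0.5228), np.float64(0.3408))
+rail in (np.float64(0.5642), np.float64(0.4973))
-rail in R (np.float64(0.5622), np.float64(0.3411))
+cheek in (np.float64(0.4709), np.float64(0.5104))
-cheek in (np.float64(0.5435), np.float64(0.3289))
+slot (np.float64(0.4081), np.float64(0.5038))
TCP (np.float64(0.4135), np.float64(0.3827))
```

```bash
python3 -m creep '[[[-0.1,2,0,0,0,1,-1],[-0.1,3.7,0,0,0,1,-1],[-0.1,3.7,-3,0,0,1,-1],[-0.1,3.7,-5.5,0,0,1,-1],[-0.1,3.7,-6.5,0,0,1,-1]]]' 15; python3 -m creep '[[[0,0,0,0,0,0,-1],[0,0,0,0,0,0,-1]]]'; python3 - <<'E'
from h import *
s,_=look('wrist','w10.png');look('scene','s10.png')
print(s['position'],R.from_rotvec(s['ee_rot']).as_matrix().round(4)[0],s['force'],s['width'])
crop('s10.png','s10c.png',330,110,490,230,5)
E
```

```text
clock: 12.8
position: [0.4547, 0.3658, 0.1284]
ee_rot: [-2.354, -2.08, 0.005]
force: [-0.6, -0.8, -1.2]
width: 0.165
clock: 13.0
position: [0.4564, 0.3665, 0.1314]
ee_rot: [-2.355, -2.079, -0.001]
force: [0.7, 0.4, -0.5]
width: 0.165
[0.45638891 0.36646717 0.1314072 ] [1.237e-01 9.923e-01 6.000e-04] [ 0.74247973  0.41704509 -0.45733257] 0.1654926325121982
```

View pics/w10.png

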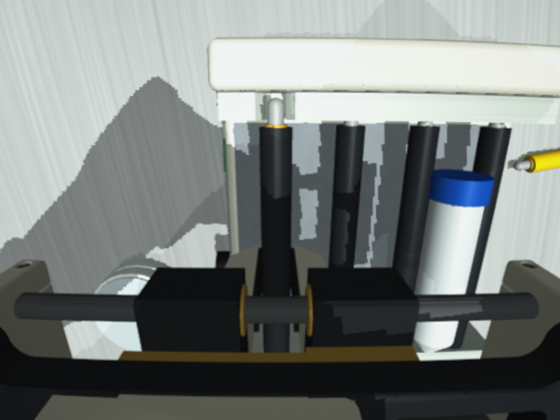

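View pics/s10c.png

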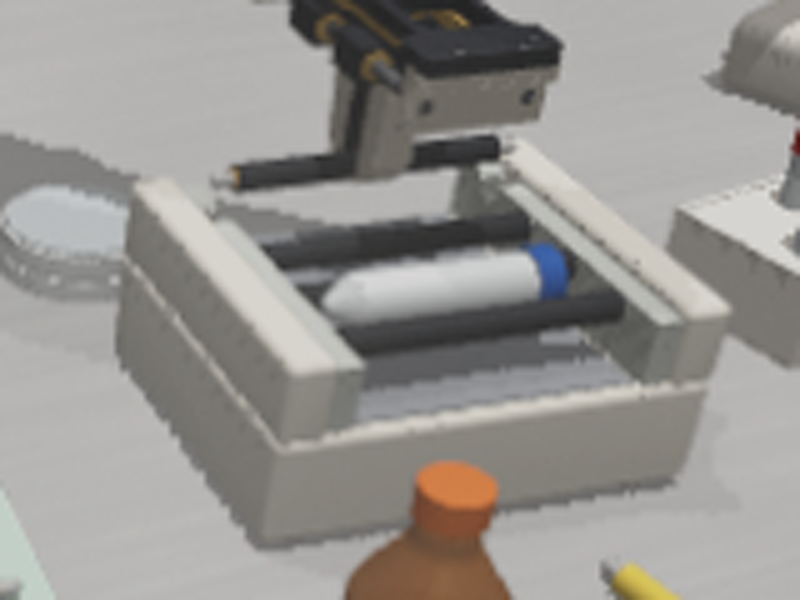

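```bash
python3 - <<'E'
from h import *
crop('w10.png','w10c.png',205,30,365,140,5)
E
```

```text
(no output)
```

View pics/w10c.png

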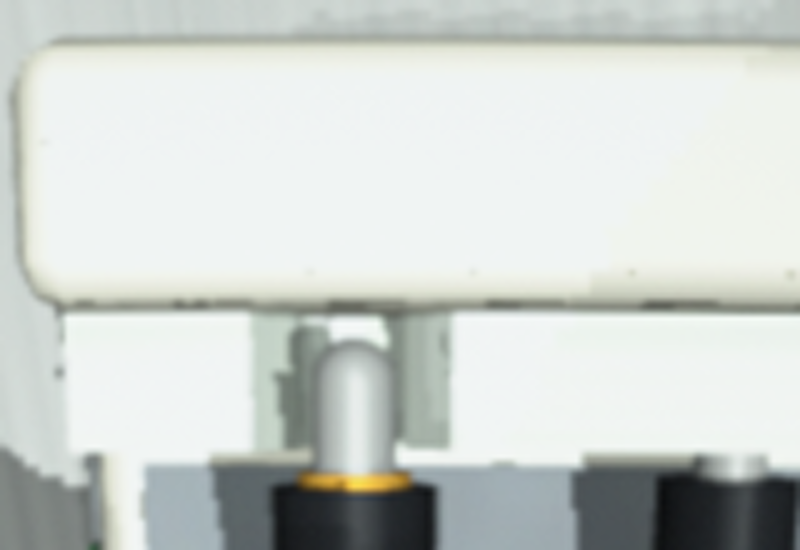

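```bash
python3 - <<'E'
from h import *
s=arm.observe(); M=R.from_rotvec(s['ee_rot']).as_matrix(); print(s['position'])
g=lambda p:[205+p[0]/5,30+p[1]/5]
for z,p in ((s['position'][2]-.0113,(354,340)),(s['position'][2]-.0113,(354,480)),(.108,(350,305)),(.102,(351,400)),(.102,(351,450)),(.102,(540,455))):
    w=plane([g(p)],'wrist',z,s); print(p,((w-s['position'])@M).round(4).tolist())
E
```

```text
[0.45673444 0.36657326 0.13195363]
(354, 340) [[0.0885, -0.0001, 0.0115]]
(354, 480) [[0.0758, -0.0001, 0.0114]]
(350, 305) [[0.0922, -0.0005, 0.0241]]
(351, 400) [[0.0829, -0.0004, 0.0301]]
(351, 450) [[0.0778, -0.0004, 0.0301]]
(540, 455) [[0.0773, 0.0197, 0.0301]]
```

```bash
python3 -m creep '[[[0,0,-0.8,0,0,0,-1],[0,0,-1.5,0,0,0,-1],[0,0,-1.9,0,0,0,-1],[0,0,-2.1,0,0,0,-1],[0,0,-2.1,0,0,0,-1]]]' 15; python3 -m creep '[[[0,0,-0.15,0,0,0,-1],[0,0,-0.25,0,0,0,-1],[0,0,-0.3,0,0,0,-1],[0,0,-0.3,0,0,0,-1]]]';python3 -m creep '[[[0,0,-0.05,0,0,0,-1],[0,0,-0.1,0,0,0,-1],[0,0,-0.1,0,0,0,-1]]]'
```

```text
clock: 13.6
position: [0.4558, 0.3658, 0.1091]
ee_rot: [2.355, 2.08, -0.001]
force: [0.3, -0.5, -0.4]
width: 0.165
clock: 14.0
position: [0.4561, 0.366, 0.1067]
ee_rot: [2.355, 2.079, 0.0]
force: [-0.3, 0.3, -1.5]
width: 0.164
clock: 14.3
position: [0.4561, 0.366, 0.1064]
ee_rot: [-2.355, -2.079, -0.001]
force: [-1.9, -1.9, 6.9]
width: 0.168
```

```bash
python3 -m creep '[[[0,0,0.04,0,0,0,-1],[0,0,0.04,0,0,0,-1]]]' 15; python3 - <<'E'
from h import *
s,_=look('wrist','w11.png');look('side','d11.png');look('scene','s11.png')
print(s['position'],s['force'])
a=cv2.resize(cv2.imread('pics/w11.png')[60:160,200:340],(400,286),interpolation=2)
b=cv2.resize(cv2.imread('pics/s11.png')[110:220,340:480],(400,314),interpolation=2)
c=cv2.resize(cv2.imread('pics/d11.png')[100:210,140:280],(400,314),interpolation=2)
o=np.zeros((600,800,3),np.uint8);o[:286,:400]=a;o[286:600,:400]=b;o[286:600,400:]=c;cv2.imwrite('pics/m11.png',o)
E
```

```text
clock: 14.5
position: [0.4561, 0.366, 0.1064]
ee_rot: [-2.355, -2.08, -0.001]
force: [-1.6, -1.0, 6.1]
width: 0.164
[0.45607055 0.36599399 0.1064194 ] [-1.58599501 -0.960584    6.1068217 ]
```

View pics/m11.png

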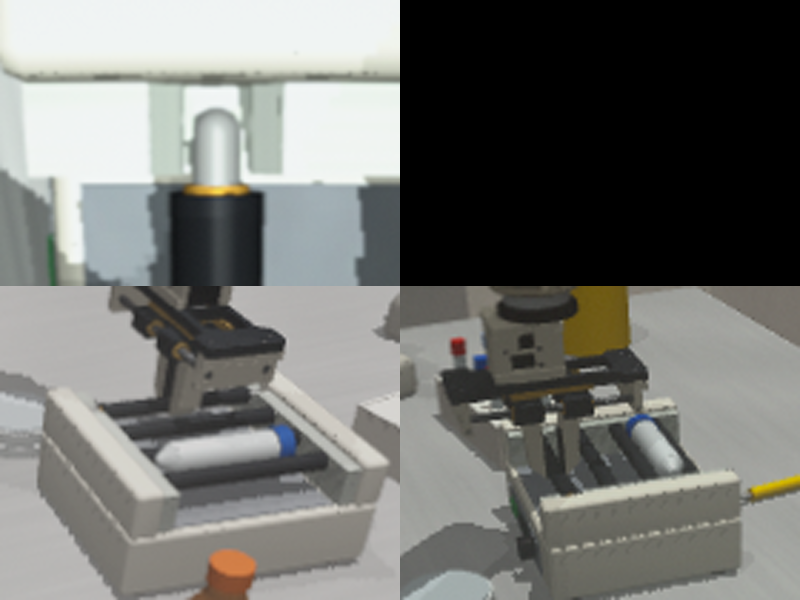

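```bash
python3 -m creep '[[[0,0,0.05,0,0,0,-1],[0,0,0.05,0,0,0,-1]]]' 15; python3 -m creep '[[[0,0,0,0,0,0,-0.55],[0,0,0,0,0,0,-0.5],[0,0,0,0,0,0,-0.5]]]' ; python3 -m creep '[[[0,0,0.5,0,0,0,-0.5],[0,0,1.5,0,0,0,-0.5],[0,0,3,0,0,0,-0.5],[0,0,5.5,0,0,0,-0.5],[0,0,8,0,0,0,-0.5]]]'; python3 - <<'E'
from h import *
s,_=look('wrist','w12.png');look('side','d12.png');look('scene','s12.png')
print(s['position'],s['force'])
a=cv2.resize(cv2.imread('pics/w12.png')[0:300,180:480],(400,400),interpolation=2)
b=cv2.resize(cv2.imread('pics/s12.png')[110:220,340:480],(400,314),interpolation=2)[:300]
c=cv2.resize(cv2.imread('pics/d12.png')[100:210,140:280],(400,314),interpolation=2)[:300]
o=np.zeros((600,800,3),np.uint8);o[:400,:400]=a;o[:300,400:]=b;o[300:600,400:]=c;cv2.imwrite('pics/m12.png',o)
E
```

```text
clock: 14.85
position: [0.4561, 0.366, 0.1065]
ee_rot: [2.355, 2.08, 0.0]
force: [-0.7, 0.2, 3.3]
width: 0.17
clock: 15.15
position: [0.456, 0.3659, 0.1063]
ee_rot: [2.355, 2.079, -0.0]
force: [-0.0, -0.1, -0.5]
width: 0.245
clock: 15.65
position: [0.456, 0.3659, 0.188]
ee_rot: [-2.355, -2.079, -0.0]
force: [-0.1, -0.3, 0.1]
width: 0.255
[0.45596583 0.3658797  0.18802368] [-0.14509016 -0.2595616   0.10484618]
```

View pics/m12.png

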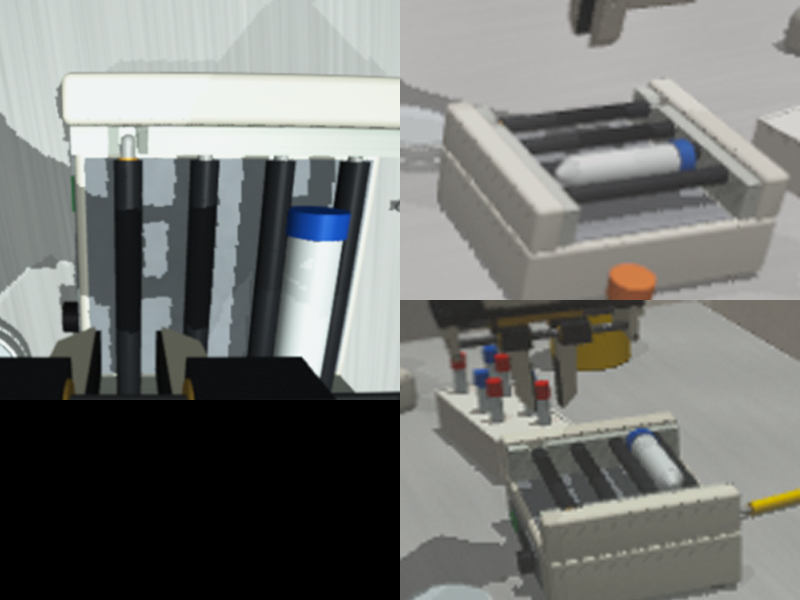

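The true roller is seated in both slots, level with its neighbours. Next I'll locate the bent roller B from the earlier pictures.

```bash
python3 - <<'E'
from h import *
def S(p,y): 
    a=np.radians(y); M=np.array([[-np.sin(a),np.cos(a),0],[np.cos(a),np.sin(a),0],[0,0,-1.]]); return {'position':np.array(p),'ee_rot':R.from_matrix(M).as_rotvec()}
s7=S([.6161,.00463,.0532],-94.25)
g=lambda p:[120+p[0]/2.5,120+p[1]/2.5]
w=plane([g((27,379)),g((756,378))],'wrist',.029,s7); print(w.round(4).tolist(),w.mean(0))
s8=S([.42375,.02316,.11307],-12.9)
w=plane([(514,72)],'wrist',.029,s8); print(w.round(4))
im=cv2.imread('pics/s12.png');crop('s12.png','s12c.png',240,210,350,260,7)
E
```

```text
[[0.6123, 0.0937, 0.029], [0.5993, -0.0836, 0.029]] [0.60577975 0.00505441 0.029     ]
[[0.6097 0.0935 0.029 ]]
```

View pics/s12c.png

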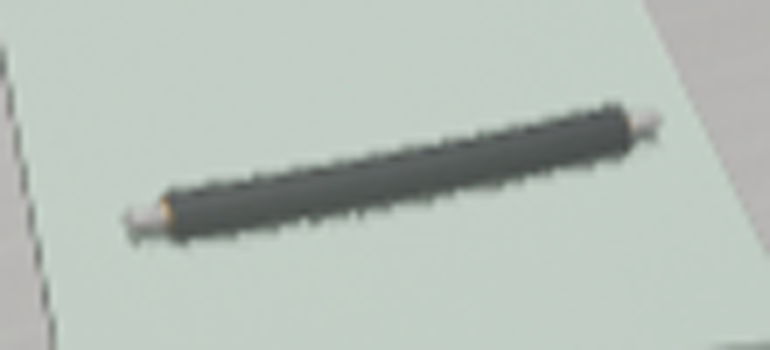

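```bash
python3 -m creep '[[[1.5,-4,1,0,0,1,-0.5],[3.3,-8.5,1,0,0,2,0],[5.2,-13,1,0,0,2.9,0],[7,-17.5,1,0,0,2.9,0],[9,-22,1,0,0,2.9,0]]]' 15;  python3 -m creep '[[[2,-4.5,0,0,0,0,0],[4,-9,0,0,0,0,0],[6,-13.5,-2,0,0,0,0],[6,-14.1,-5,0,0,0,0],[6,-14.1,-8,0,0,0,0]]]'; python3 -m creep '[[[0,0,0,0,0,0,0],[0,0,0,0,0,0,0]]]'; python3 - <<'E'
from h import *
s,_=look('wrist','w13.png')
print(s['position'],R.from_rotvec(s['ee_rot']).as_matrix().round(4).tolist(),s['width'])
E
```

```text
clock: 16.3
position: [0.5459, 0.144, 0.1962]
ee_rot: [-2.301, -2.139, 0.001]
force: [1.5, 1.7, -0.1]
width: 0.491
clock: 16.8
position: [0.6063, 0.0012, 0.1153]
ee_rot: [2.306, 2.132, -0.001]
force: [-0.1, 0.5, -0.0]
width: 0.502
clock: 17.0
position: [0.6055, 0.0053, 0.1164]
ee_rot: [-2.3, -2.138, 0.002]
force: [0.3, -0.2, 1.8]
width: 0.499
[0.60554995 0.00533027 0.11640912] [[0.0728, 0.9973, -0.0016], [0.9973, -0.0728, 0.0001], [-0.0, -0.0016, -1.0]] 0.4992857972171399
```

View pics/w13.png

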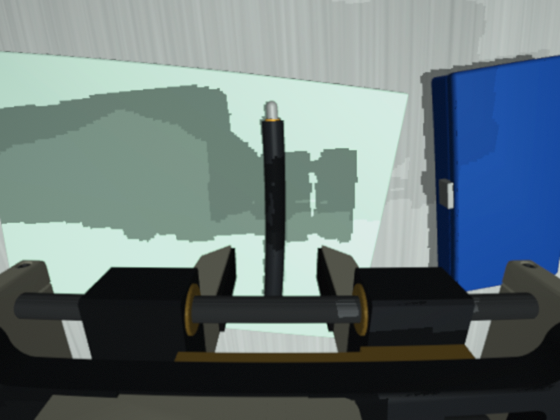

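```bash
python3 -m creep '[[[0,0,-3,0,0,0,0],[0,0,-5.5,0,0,0,0],[0,0,-7,0,0,0,0],[0,0,-7.6,0,0,0,0],[0,0,-7.6,0,0,0,0]]]' 15; python3 -m creep '[[[0,0,0,0,0,0,-1],[0,0,0,0,0,0,-1],[0,0,0,0,0,0,-1],[0,0,0,0,0,0,-1],[0,0,0,0,0,0,-1]]]' 15
```

```text
clock: 17.55
position: [0.6063, 0.0052, 0.0408]
ee_rot: [2.301, 2.139, 0.0]
force: [-1.3, -0.3, 0.8]
width: 0.497
clock: 18.05
position: [0.6061, 0.0049, 0.0408]
ee_rot: [2.301, 2.138, 0.001]
force: [-0.7, -0.3, 1.3]
width: 0.169
```

```bash
python3 -m creep '[[[0,0,1,0,0,0,-1],[0,0,4,0,0,0,-1],[0,0,8,0,0,0,-1],[0,-1,12,0,0,0,-1],[-0.5,-4,16,0,0,-1,-1]]]' 15; python3 - <<'E'
from h import *
im=cv2.imread('pics/scene0.png');
print('beaker rim c', plane([(207,286),(187,286),(226,286)],'scene',.085).round(3).tolist(), plane([(416,246)],'side',.085).round(3).tolist())
print('screwdriver',plane([(198,392),(290,350)],'side',.01).round(3).tolist())
E
```

```text
clock: 18.55
position: [0.6013, -0.0315, 0.2024]
ee_rot: [-2.313, -2.124, -0.003]
force: [0.3, -0.1, -2.2]
width: 0.166
beaker rim c [[0.737, -0.22, 0.085], [0.725, -0.252, 0.085], [0.749, -0.189, 0.085]] [[0.737, -0.232, 0.085]]
screwdriver [[0.228, -0.288, 0.01], [0.399, -0.285, 0.01]]
```

```bash
python3 -m creep '[[[-0.5,-4.5,0,0,0,-1,-1],[-1.1,-9,0,0,0,-2,-1],[-1.8,-13.5,0,0,0,-3,-1],[-2.4,-18,0,0,0,-4,-1],[-3,-22.5,0,0,0,-5,-1]]]' 15; python3 -m creep '[[[-0.6,-4,0,0,0,-0.8,-1],[-1.2,-7,0,0,0,-0.8,-1],[-1.3,-8.8,0,0,0,-0.8,-1],[-1.3,-9,0,0,0,-0.8,-1],[-1.3,-9,0,0,0,-0.8,-1]]]' 15; python3 - <<'E'
from h import *
s,_=look('wrist','w14.png')
print(s['position'],R.from_rotvec(s['ee_rot']).as_matrix().round(4).tolist(),s['width'])
E
```

```text
clock: 19.05
position: [0.5704, -0.2616, 0.2011]
ee_rot: [2.411, 2.014, 0.0]
force: [1.0, -0.5, -1.7]
width: 0.168
clock: 19.55
position: [0.5585, -0.3488, 0.2003]
ee_rot: [-2.423, -1.998, -0.001]
force: [0.8, 0.6, -1.2]
width: 0.167
[ 0.55852531 -0.34880547  0.20025271] [[0.1903, 0.9817, 0.0001], [0.9817, -0.1903, 0.0011], [0.0011, -0.0001, -1.0]] 0.16743126366193326
```

View pics/w14.png

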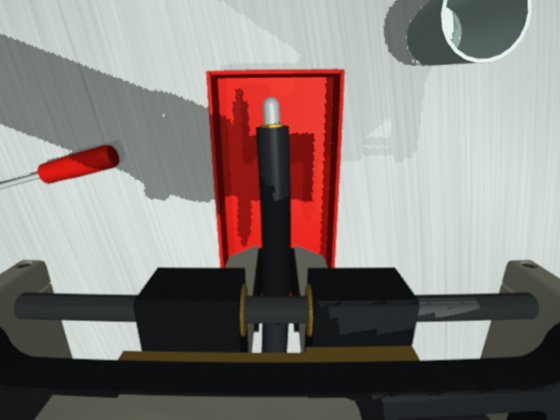

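```bash
python3 - <<'E'
from h import *
s=arm.observe(); M=R.from_rotvec(s['ee_rot']).as_matrix(); print(s['position'])
w=plane([(207,72),(344,70),(219,265),(335,265)],'wrist',.042,s); print(((w-s['position'])@M).round(4).tolist())
E
```

```text
[ 0.55889228 -0.34781121  0.20022325]
[[0.1146, -0.0618, 0.1584], [0.1163, 0.0611, 0.1584], [-0.0788, -0.0617, 0.1581], [-0.0789, 0.0639, 0.1581]]
```

```bash
python3 -m creep '[[[0,0,-4.5,0,0,0,-1],[0,0,-9,0,0,0,-1],[0,0,-13,0,0,0,-1],[0,0,-16,0,0,0,-1],[0,0,-16.7,0,0,0,-1]]]' 15; python3 -m creep '[[[0,0,0,0,0,0,-1],[0,0,-0.2,0,0,0,-1],[0,0,-0.4,0,0,0,-1],[0,0,-0.6,0,0,0,-1],[0,0,-0.65,0,0,0,-1]]]'; python3 -m creep '[[[0,0,-0.06,0,0,0,-1],[0,0,-0.1,0,0,0,-1],[0,0,-0.1,0,0,0,-1]]]'
```

```text
clock: 20.1
position: [0.557, -0.346, 0.0297]
ee_rot: [-2.416, -1.998, 0.002]
force: [-0.9, -0.2, -0.6]
width: 0.167
clock: 20.6
position: [0.5584, -0.3501, 0.0275]
ee_rot: [2.424, 1.997, 0.001]
force: [0.3, 0.2, -1.5]
width: 0.168
clock: 20.9
position: [0.558, -0.3499, 0.0258]
ee_rot: [-2.424, -1.998, -0.0]
force: [0.3, -0.3, -1.7]
width: 0.167
```

```bash
python3 -m creep '[[[0,0,-0.08,0,0,0,-1],[0,0,-0.12,0,0,0,-1],[0,0,-0.12,0,0,0,-1]]]';python3 -m creep '[[[0,0,-0.04,0,0,0,-1],[0,0,-0.04,0,0,0,-1]]]';python3 -m creep '[[[0,0,-0.04,0,0,0,-1],[0,0,-0.04,0,0,0,-1]]]'
```

```text
clock: 21.2
position: [0.558, -0.3499, 0.0245]
ee_rot: [-2.424, -1.998, 0.0]
force: [-0.3, 0.0, -0.9]
width: 0.174
clock: 21.4
position: [0.558, -0.3499, 0.0241]
ee_rot: [-2.424, -1.998, 0.0]
force: [-0.2, 0.0, -0.9]
width: 0.171
clock: 21.6
position: [0.5581, -0.3499, 0.0238]
ee_rot: [2.424, 1.998, 0.0]
force: [-0.4, 0.1, -1.3]
width: 0.172
```

```bash
python3 -m creep '[[[0,0,-0.03,0,0,0,-1],[0,0,-0.03,0,0,0,-1]]]';python3 -m creep '[[[0,0,-0.03,0,0,0,-1],[0,0,-0.03,0,0,0,-1]]]'
```

```text
clock: 21.8
position: [0.5581, -0.3499, 0.0237]
ee_rot: [2.424, 1.998, 0.0]
force: [-0.9, 1.4, 1.0]
width: 0.165
clock: 22.0
position: [0.5581, -0.35, 0.0237]
ee_rot: [2.424, 1.998, 0.0]
force: [-3.1, 0.3, 5.1]
width: 0.166
```

```bash
python3 -m creep '[[[0,0,0.03,0,0,0,-1],[0,0,0.03,0,0,0,-0.6],[0,0,0.03,0,0,0,-0.4],[0,0,0.03,0,0,0,-0.3],[0,0,0.03,0,0,0,-0.3]]]';python3 -m creep '[[[0,0,1,0,0,0,-0.3],[0,0,4,0,0,0,-0.3],[0,0,9,0,0,0,-0.3],[0,0,14,0,0,0,-0.3],[0,0,18,0,0,0,-0.3]]]';python3 -m creep '[[[0,0,0,0,0,0,-0.3],[0,0,0,0,0,0,-0.3]]]'; python3 - <<'E'
from h import *
s,_=look('wrist','w15.png');look('scene','s15.png');look('side','d15.png')
E
```

```text
clock: 22.5
position: [0.558, -0.3499, 0.0234]
ee_rot: [-2.424, -1.998, 0.0]
force: [-1.3, 0.3, 0.0]
width: 0.34
clock: 23.0
position: [0.5584, -0.3503, 0.2075]
ee_rot: [2.422, 1.996, 0.002]
force: [1.2, -0.5, -0.1]
width: 0.351
clock: 23.2
position: [0.5585, -0.3502, 0.2053]
ee_rot: [2.422, 1.996, 0.002]
force: [0.3, 0.4, -0.4]
width: 0.355
```

View pics/w15.png

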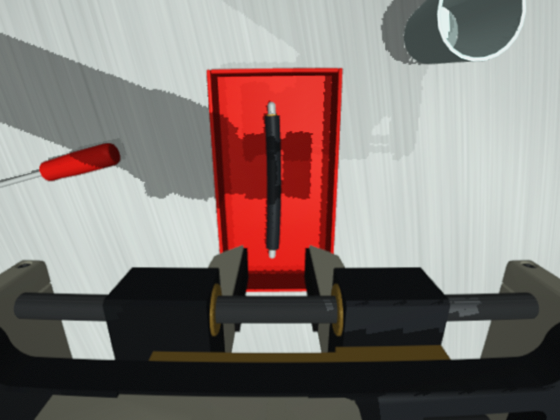

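View pics/s15.png

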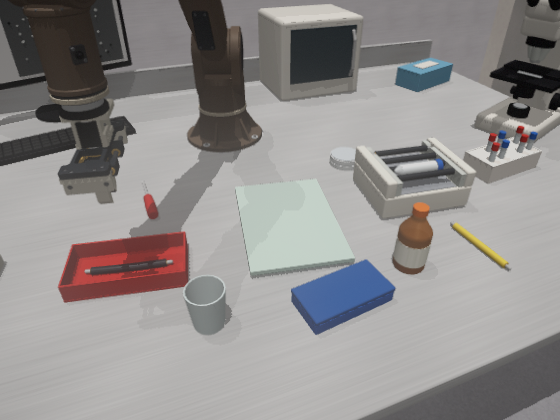

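View pics/d15.png

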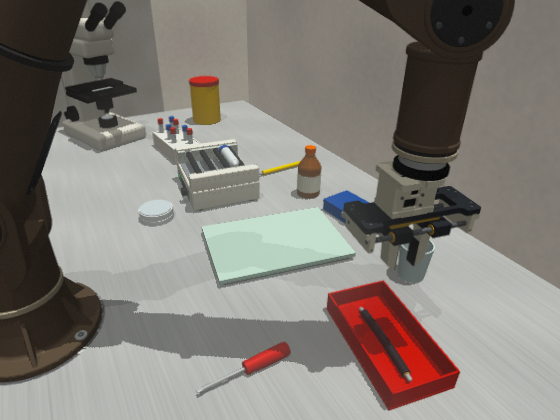

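Roller B lies curved on the tray floor (wrist px (272,180)) and the bystanders haven't moved. I'll take one last close look at the mixer.

```bash
python3 - <<'E'
from h import *
b=cv2.resize(cv2.imread('pics/s15.png')[130:220,345:475],(400,277),interpolation=2)
c=cv2.resize(cv2.imread('pics/d15.png')[130:220,150:280],(400,277),interpolation=2)
cv2.imwrite('pics/m15.png',np.hstack([b,c]))
a=np.radians(-7);ey=np.array([-np.sin(a),np.cos(a),0]); S=np.array([.4559,.3662,.095])
for n in('scene','side'): print(n,proj([S+ey*.07,S,S-ey*.07],n).round(1).tolist(),)
E
```

```text
scene [[423.9, 148.1], [400.5, 151.0], [376.3, 154.0]]
side [[188.2, 154.6], [193.1, 163.5], [198.5, 173.3]]
```

View pics/m15.png

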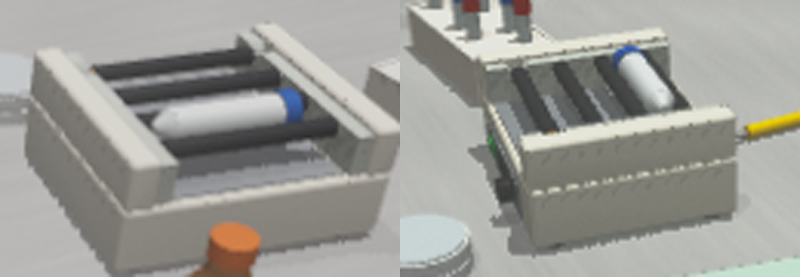

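The roller lies parallel to its neighbours and level in both slots. In the scene view its axis is at about (400,151), where I predicted it would be if fully home. I'm handing in.

```bash
python3 -c "
from cell import arm
print(arm.observe()['clock']); print(arm.sign_off())"
```

```text
23.35
the job is handed in; nothing more can be done
None
```

The true roller is home in the mixer's empty bearings, the bent one is in the red reject tray, and I handed the job in at 23.4 s of the 72 s allowed.

**Finding the bent roller:** I rolled the far roller (B) about 215° on the glass in two fingertip strokes at about 2–5.5 N. Its top rose about 1.5 mm and fell back, and its bow was seen to change sides. I did not roll the near roller (A). It passed as the true one by elimination, and the first wrist picture showed it straight, where B was bowed by about 1.6 mm.

**Placing them:**
- **Roller A:** it was lowered into the mixer until it touched down, with the force reading about 7 N at contact, and released with the jaws only part open. The final pictures show it in both slots, level with its neighbours, on the predicted axis.
- **Roller B:** it was laid on the tray floor at about 5 N and released. It lies lengthwise near the tray's middle.

**Checks:** the bystanders looked unmoved and the gripper was clear of everything. No check failed. Force readings were noisy by about ±1 N, so the measured bow height is rough, a little under the 2 mm stated.

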